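Hang the small pail on the snap-hook rack

ROBOT

A 6-joint arm with a two-finger parallel gripper is mounted at the origin on the work surface. World frame = base frame: x ahead of the robot, y to its left, z up, the work surface at z = 0. Lengths are in m, angles in rad, forces in N, time in s.
With the tool pointing down it reaches from about 0.15 to 0.775 m from the base axis. Payload 6.1 kg.
Tool frame: the origin (TCP) lies midway between the tips of the shut fingers; the grasp point (between the pads) lies manip.grip_depth behind it (manip.grip_depth is the distance from the TCP to the grasp point, in m); z points along the fingers, x is the direction in which the jaws open and shut, and the axes are right-handed (so a half turn about z gives the same grasp; the last joint's range is limited). The gripper opens to 85 mm and grips with 20 to 120 N. Pads are 22 mm wide; open, the fingers measure 114 mm over their backs; the gripper's body (76 mm by 85 mm) begins 54 mm behind the grasp point. The pads swing forward as they close: fully open they stand 13 mm farther back than shut.
Start: joints at [-1.24, 0.126, -0.04, 1.405, 0, 1.571], TCP at [0.171, -0.497, 0.193] pointing down, gripper open.
Joint ranges: [-2.72, 2.72], [-0.95, 1.95], [-1.27, 1.35], [-1.78, 2.02], [-1.46, 1.47], [-3.14, 3.14]. Speed limits (rad/s): [2.39, 2.39, 3.01, 3.14, 3.14, 3.14].

INTERFACE

Orientations are given as a 3x3 rotation matrix whose columns are the frame's x, y, z axes.
In Python, from station import manip gives the robot as it stands.
- The arm moves only by the tool play_rows, never from a script. Its argument "moves" is a list of rows, each a list of 7 numbers: the shift along the tool's x, y, z in m, then the turn, a rotation vector about the tool's x, y, z in rad, then the closure in counts, from 0 (fully open) to 255 (shut). In form: [[tx, ty, tz, rx, ry, rz, claw], ...]. A call has 1 to 5 rows; each row is the pose to reach, as a shift and turn from the pose commanded when the call began, along the tool's axes at that moment; what a row does not reach only later rows make up. A row lasts 1/12 s, in which the tool goes at most 41.7 mm and 7.16 degrees, less where a joint would pass 70% of its speed; a pose out of reach is approached as far as the arm can. A call with a gripper value outside its range is refused whole. The fingers move at their own pace and stop on an object; "force" is the grip in N (left out, the last holds). Time passes only in rows, so rows that repeat a pose let the fingers close. It gives the time, the measured TCP pose, the force and the opening at its end, in the units of the state.
- manip.get_state(): the state, without advancing time (a new reading comes with each control period).
- manip.get_image(name): name is "scene" or "top" or "wrist"; returns a dict with "img" (420x560x3 uint8, red, green, blue), "z_map" (420x560 float32, m along the optical axis (not along the pixel's ray), 0 where there is no reading), "fx", "fy", "cx", "cy" (pixels), "dist" ([k1, k2, p1, p2, k3] as OpenCV has them; the pictures are not rectified), "R" (3x3) and "t" (3): a world point X has camera coordinates R X + t. Camera axes: x right, y down, z forward; pixel columns grow to the right and rows downward; lengths in m; the calibration is good to about 2 mm. A picture is of the moment at which its call begins.
- manip.close_job(): hands the job in, once; it reports no verdict.
Trained networks look in a picture, given as the dict that the camera call returned (one of the last four; its "shot" number tells which), for a name from the list of things; names that differ only in an ending like _2 or _b are one class to them, and where a whole thing is asked for, a point or a joint stands for the part that bears it (a point fixed in the world has none). Each returns a list of dicts, best first, with "confidence" (0 to 1); they miss things now and then, are a little off and sometimes report something else, mostly with a low value. They report only what shows in the picture. A call takes as long as a camera call. They do not tell look-alikes from the thing itself.
- manip.search_frame(picture, label): "extent" ([left, top, width, height] in pixels, round what is visible of it).
- manip.tip_of(picture, label): "position" ([column, row] in pixels: a listed point, or the origin of a listed thing).
The state is a dict: "t": time; "joint_pos": joint angles; "dq": joint speeds; "joint_efforts": joint torques, N m; "tool_pos": TCP position; "orientation": TCP orientation; "force": force on the tool from outside, world axes, zero at the start; "ft_torque": the same for the moment, N m; "grip_width": opening from 0.0 (shut) to 1.0 (fully open).
Only numpy, scipy, OpenCV 4.12 (cv2) and the standard library are available. Lean on these libraries where they do the work, as an engineer would, in place of code of your own. Each camera call takes 0.05 s, during which the arm holds its last target.

TASK

Swing the pail's handle up until it stands upright while the pail stays standing where it is, then lift the pail by the handle and hang it on the red twin hook of the rack: press the handle wire down past both brass spring keepers until it rests in the bottom of the hooks and the keepers have closed over it, and let go. The hooks are light, so never load them with more than about 25 N, and the clamp that holds them may sit somewhat higher or lower than measured, so feel for them. Do not disturb the glue bottle, the mug or the tape roll.

Things in the scene. Friction and masses are not known exactly. Their poses are not given: they have to be found in the camera images.
- pail: Small open steel pail, loose, about 0.4 to 0.5 kg, 100 mm high, 122 mm across the rim and 96 mm across the foot. Origin at the centre of its underside, z up. Its handle (bail) lies flat towards the pail's +x side at the start.
- bail_hinge (a point): Centre of the handle's hinge axis, on the pail's centre line 88 mm above its underside. The axis runs along the pail's y axis; frame parallel to the pail's.
- bail (a joint): Angle of the wire handle: 0 = flat, level, pointing along the pail's +x axis (stop), where it lies at the start; pi/2 = upright over the pail, up to 3.1. Slight hinge friction (0.015 N m): let go near upright it stays, lower down it falls. Lifting the bar takes about 0.6 N; about 1 N tips the light pail.
- bail_bar (a point): Middle of the handle's bar, 130 mm from the hinge axis; the bar runs along the pail's y. Here a blue sleeve, 14 mm thick, 40 mm long, spins freely on the wire: the place to grip, across the bar. Beside it the bare wire, 6 mm thick, runs straight to 50 mm from the middle, then bends to the side arms at 67 mm. With the handle flat, 62 mm are free between sleeve and rim.
- rack: Fixed rack: green base, aluminium post 350 mm high, 22 x 34 mm, centred at x = 118 mm, and a red carriage (from x = 96 mm back) clamped on it with two hooks reaching forward. Origin on the table below the middle between the hooks; x points from hooks to post, y along the line through both hooks. The pail comes in from the front (-x), the hooks passing through its handle, wire along y; it may face either way.
- mouth (a point): Nominal middle between the hook mouths at the height of the keeper pivots, 287 mm above the rack's origin. The carriage, and with it hooks and keepers, may really be clamped up to 20 mm higher or lower: in no measured pose. The wire's centre meets the closed keepers 5 mm above the real pivots, slips past them 14 to 20 mm below, and rests in the V seat about 24 mm below.
- keeper_l (a joint): Brass flap, 23 mm long from its pivot on the front (-x) cheek, that closes the mouth of the hook at +y: 0 = closed (level), positive = swung down into the hook, up to 1.45. A spring closes it. Pushing the wire past both takes a force that grows with depth to some 10 to 18 N, then falls as they let go; the pail's own weight (about 4.5 N) only presses them partly down.
- keeper_r (a joint): The same on the hook at -y.
- glue: Glue bottle, white, 54 mm across, 130 mm high; origin at the centre of its underside. Leave alone.
- mug: Blue mug, 72 mm across plus handle, 85 mm high; origin at the centre of its underside. Leave alone.
- tape: Cardboard tape roll lying flat, 90 mm across, 36 mm high; origin at the centre of its underside. Leave alone.
- hook_l (a point): Nominal mouth of the hook at +y (y = +31 mm; same height caveat as mouth). Each hook is 8 mm thick in y, a U open at the top, 26 mm wide in x, centred on x = 0. Cheeks end 2 mm (rear) and 4 mm (front) above the pivots; the hook's underside and its arm back to the carriage lie 36 mm below them. A hanging pail's rim is 118 mm below its bar.
- hook_r (a point): The same for the hook at -y (y = -31 mm). Between the two hooks 54 mm are free for the fingers, back to the carriage.
Not all that is in view belongs to the job. Several things have the shape of the pail; the one meant has the colours described above.

How it is judged:
By the outcome, as a careful person would: the job done as asked, in the order asked, and still so for the second after the job is handed in, with the robot touching nothing.
It also fails if it takes over 70 s, if anything falls off the work surface, if the arm or the gripper's body presses on something with over 40 N, if the wrist force passes 120 N, or if a joint passes its speed limit or range.

## Working session

There is one attempt and no reset: what is moved stays moved. The work goes in short steps, Python scripts to look and compute and a tool call to move; the robot and the scene stay as the last step left them, time stands still between calls to the robot, and variables do not carry over. Pictures are saved under pics/ and viewed, and the job is handed in when it is done.

Besides the shell and the picture viewer there is one more tool, called after "Request:" by a JSON object that holds its "fn" and its "kwargs", one argument or row to a line. play_rows: Moves the arm, as the interface text tells. Its arguments: {"type":"object","properties":{"moves":{"type":"array"},"force":{"type":"number"}},"required":["moves"]}

```bash
ls; mkdir -p pics
cat > h.py <<'E'
import numpy as np,cv2
from station import manip
def K(p): return np.array([[p['fx'],0,p['cx']],[0,p['fy'],p['cy']],[0,0,1.]])
def w2p(p,X):
    R=np.array(p['R']);t=np.array(p['t'])
    return cv2.projectPoints(np.atleast_2d(np.array(X,float)),cv2.Rodrigues(R)[0],t,K(p),np.array(p['dist']))[0][:,0]
def ray(p,uv):
    n=cv2.undistortPoints(np.array([[uv]],float),K(p),np.array(p['dist']))[0,0]
    R=np.array(p['R']);t=np.array(p['t'])
    return -R.T@t, R.T@np.array([n[0],n[1],1.])   # origin, dir w/ unit z depth
def dep(p,uv,z=None):
    o,d=ray(p,uv)
    if z is None: z=p['z_map'][int(round(uv[1])),int(round(uv[0]))]
    return o+d*z
def atz(p,uv,h):
    o,d=ray(p,uv); return o+d*(h-o[2])/d[2]
def tri(p1,u1,p2,u2):
    o1,d1=ray(p1,u1);o2,d2=ray(p2,u2)
    s=np.linalg.lstsq(np.stack([d1,-d2],1),o2-o1,rcond=None)[0]
    a=o1+s[0]*d1;b=o2+s[1]*d2
    return (a+b)/2,np.linalg.norm(a-b)
def cloud(p):
    H,W=p['z_map'].shape
    u,v=np.meshgrid(np.arange(W),np.arange(H))
    n=cv2.undistortPoints(np.stack([u.ravel(),v.ravel()],1).astype(float)[:,None],K(p),np.array(p['dist']))[:,0]
    R=np.array(p['R']);t=np.array(p['t'])
    z=p['z_map'].ravel()
    C=np.c_[n*z[:,None],z]
    return ((C-t)@R).reshape(H,W,3)
def save(p,name,crop=None,s=1):
    im=p['img'][...,::-1]
    if crop: x,y,w,h=crop; im=im[y:y+h,x:x+w]
    im=cv2.resize(im,None,fx=s,fy=s,interpolation=cv2.INTER_CUBIC)
    cv2.imwrite('pics/'+name,im)
E
python3 - <<'E'
from h import *
np.set_printoptions(precision=4,suppress=True)
print(manip.grip_depth,manip.get_state())
for n in ['scene','top','wrist']:
    p=manip.get_image(n); save(p,n+'0.png')
    print(n,-np.array(p['R']).T@np.array(p['t']),p['fx'])
    for l in ['pail','bail_hinge','bail_bar','rack','mouth','hook_l','hook_r','glue','mug','tape']:
        r=manip.tip_of(p,l)
        print(l,[(np.round(q['position'],1).tolist(),round(q['confidence'],2)) for q in r[:4]])
    print([ (np.round(q['extent']).tolist(),q['confidence']) for q in manip.search_frame(p,'pail')])
E
```

```text
pics
0.0187 {'t': 0.0, 'joint_pos': array([-1.2399,  0.1264, -0.0406,  1.4054,  0.    ,  1.5708]), 'dq': array([ 0.0004,  0.0005, -0.0019, -0.0005,  0.0006, -0.0017]), 'joint_efforts': array([ -0.0017, -43.5912,  35.2925,   0.0172,   0.    ,   0.    ]), 'tool_pos': array([ 0.1704, -0.4961,  0.1924]), 'orientation': array([[ 0.3248, -0.9458, -0.0005],
       [-0.9458, -0.3248,  0.0015],
       [-0.0016, -0.    , -1.    ]]), 'force': array([-0.9297, -0.4084,  0.2125]), 'ft_torque': array([-0.0282, -0.0418,  0.0123]), 'grip_width': 1.000726759175171}
scene [ 1.226  -0.3736  1.0601] 402.98873052976927
pail [([383.2, 290.8], 0.84), ([168.0, 208.2], 0.63), ([321.3, 229.9], 0.57), ([302.8, 173.7], 0.57)]
bail_hinge [([159.1, 194.4], 0.89), ([389.0, 279.2], 0.77), ([308.2, 154.2], 0.73), ([322.5, 213.2], 0.56)]
bail_bar [([357.0, 198.9], 0.74), ([177.5, 218.0], 0.56), ([390.4, 241.9], 0.49), ([323.2, 174.9], 0.47)]
rack []
mouth [([223.4, 219.4], 0.63)]
hook_l [([210.7, 219.8], 0.98), ([236.9, 214.7], 0.88)]
hook_r [([210.7, 219.8], 0.98), ([236.9, 214.7], 0.88)]
glue [([319.5, 283.3], 0.67)
[... 517 characters left out ...]
), ([187.1, 202.3], 0.51), ([192.9, 140.0], 0.48)]
rack []
mouth [([353.4, 181.3], 0.62), ([229.2, 203.2], 0.55)]
hook_l [([343.9, 178.1], 0.9), ([365.0, 185.7], 0.73)]
hook_r [([343.9, 178.1], 0.9), ([365.0, 185.7], 0.73)]
glue [([267.0, 155.8], 0.85), ([233.0, 208.6], 0.21)]
mug [([380.7, 240.3], 0.94)]
tape [([276.2, 233.1], 0.73)]
[([186.0, 180.0, 64.0, 48.0], 0.77), ([183.0, 92.0, 58.0, 55.0], 0.73), ([350.0, 268.0, 47.0, 68.0], 0.66), ([320.0, 131.0, 58.0, 61.0], 0.25)]
wrist [ 0.2435 -0.4729  0.3733] 342.52170742523685
pail [([88.3, 99.0], 0.61)]
bail_hinge [([28.6, 96.9], 0.62)]
bail_bar []
rack []
mouth []
hook_l []
hook_r []
glue []
mug []
tape []
[([2.0, 0.0, 132.0, 175.0], 0.74)]
```

View pics/scene0.png

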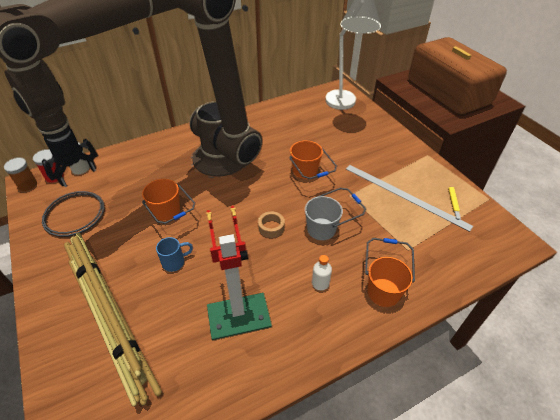

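View pics/top0.png

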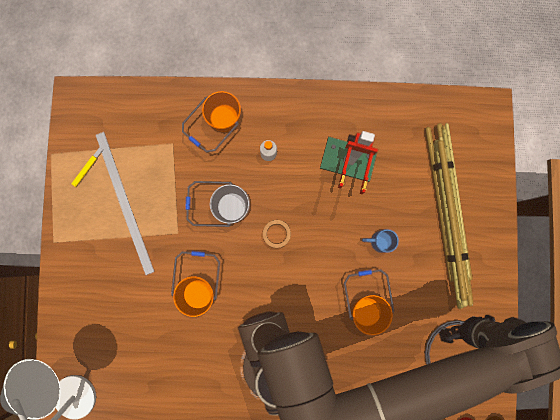

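View pics/wrist0.png

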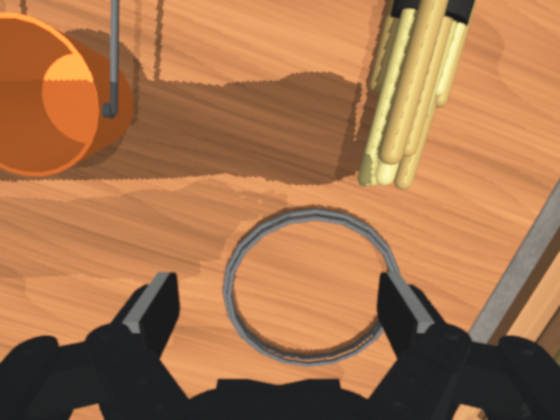

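The scene picture shows four pails with blue sleeves. In the top view they are orange at (221,110), orange at (194,296), orange at (372,314) and bare grey steel at (230,204). Only the grey one fits "steel pail", so I'll confirm it in a crop and measure.

Run:
```python
from h import *
np.set_printoptions(precision=4,suppress=True)
p=manip.get_image('top'); s=manip.get_image('scene')
a=cv2.resize(p['img'][165:255,170:290],None,fx=4,fy=4,interpolation=cv2.INTER_CUBIC)
b=cv2.resize(s['img'][150:250,290:410],None,fx=3.6,fy=3.6,interpolation=cv2.INTER_CUBIC)
c=np.zeros((760,480,3),np.uint8);c[:360,:480]=a;c[400:760,:432]=b
c=np.zeros((360,790,3),np.uint8);c[:360,:400]=a[:,:400];c[:,405:790]=b[:,:385]
cv2.imwrite('pics/pail_crop.png',c[...,::-1])
C=cloud(p);S=cloud(s)
print('table z', np.median(C[240:250,100:170,2]),np.median(S[200:230,420:450,2]))
# steel pail
def show(C,u0,u1,v0,v1,zl,zh):
    q=C[v0:v1,u0:u1].reshape(-1,3);q=q[(q[:,2]>zl)&(q[:,2]<zh)];return q
q=show(C,180,255,175,232,0.06,0.12); print('rim top',len(q),q.min(0),q.max(0))
q=show(S,295,345,190,245,0.085,0.12); print('rim sc',len(q),q.min(0),q.max(0))
# blue sleeve
for n,P,CC in(('top',p,C),('scene',s,S)):
    hsv=cv2.cvtColor(P['img'],cv2.COLOR_RGB2HSV)
    m=(hsv[...,0]>100)&(hsv[...,0]<130)&(hsv[...,1]>150)&(hsv[...,2]>80)
    k,lab,st,ce=cv2.connectedComponentsWithStats(m.astype(np.uint8))
    for i in range(1,k):
        if st[i,4]>15: print(n,ce[i],st[i,4],np.median(CC[lab==i],0))
    red=((hsv[...,0]<6)|(hsv[...,0]>174))&(hsv[...,1]>190)&(hsv[...,2]>60)
    cv2.imwrite(f'pics/red_{n}.png',red*np.uint8(255))
c1=p; 
for l in ['mouth','hook_l','hook_r']:
  for a_ in manip.tip_of(p,l)[:2]:
    for b_ in manip.tip_of(s,l)[:2]:
      print(l,a_['position'],b_['position'],tri(p,a_['position'],s,b_['position']))
save(p,'rack_top.png',(305,115,90,90),6);save(s,'rack_scene.png',(190,195,90,150),4)
```

```text
table z 0.000808879424097397 0.002594805759166487
rim top 655 [0.4414 0.1053 0.06  ] [0.5825 0.2991 0.1092]
rim sc 385 [0.444  0.1004 0.0851] [0.5854 0.2577 0.1069]
top [194.1622 141.027 ] 37 [0.706  0.2811 0.0945]
top [187.4615 202.2308] 39 [0.5136 0.2936 0.0948]
top [197.6053 253.3421] 38 [0.3571 0.2549 0.0955]
top [364.359  272.5641] 39 [ 0.3083 -0.2548  0.094 ]
scene [322.0303 173.7879] 33 [0.3604 0.252  0.0935]
scene [355.4839 197.8387] 31 [0.5145 0.2876 0.0939]
scene [179.0909 215.0682] 44 [ 0.3148 -0.2595  0.0938]
scene [390.0208 240.5833] 48 [0.712  0.2758 0.0935]
mouth [352.5, 178.4] [222.9, 216.9] (array([ 0.5659, -0.1857,  0.2983]), np.float64(0.0037188021138317537))
hook_l [345.3, 179.2] [237.3, 215.7] (array([ 0.5681, -0.1583,  0.2905]), np.float64(0.015646754345750236))
hook_l [345.3, 179.2] [206.6, 219.7] (array([ 0.5566, -0.196 ,  0.2868]), np.float64(0.062398345755989494))
hook_l [189.9, 199.9] [237.3, 215.7] (array([0.482 , 0.0755, 0.1917]), np.float64(0.3856291525686924))
hook_l [189.9, 199.9] [206.6, 219.7] (array([0.4919, 0.0194, 0.2603]), np.float64(0.47052616353164867))
hook_r [345.3, 179.2] [237.3, 215.7] (array([ 0.5681, -0.1583,  0.2905]), np.float64(0.015646754345750236))
hook_r [345.3, 179.2] [206.6, 219.7] (array([ 0.5566, -0.196 ,  0.2868]), np.float64(0.062398345755989494))
hook_r [189.9, 199.9] [237.3, 215.7] (array([0.482 , 0.0755, 0.1917]), np.float64(0.3856291525686924))
hook_r [189.9, 199.9] [206.6, 219.7] (array([0.4919, 0.0194, 0.2603]), np.float64(0.47052616353164867))
```

View pics/pail_crop.png

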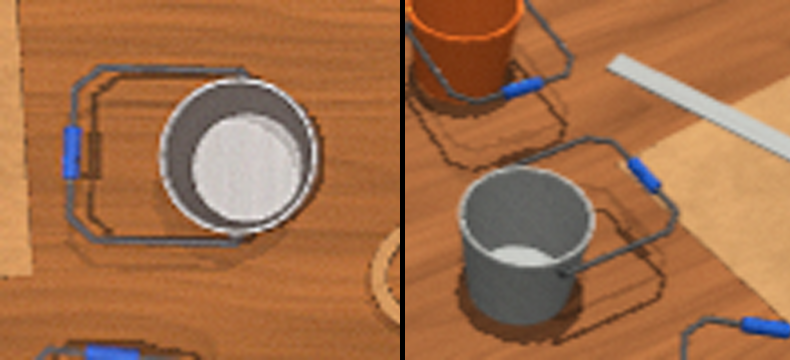

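View pics/rack_top.png

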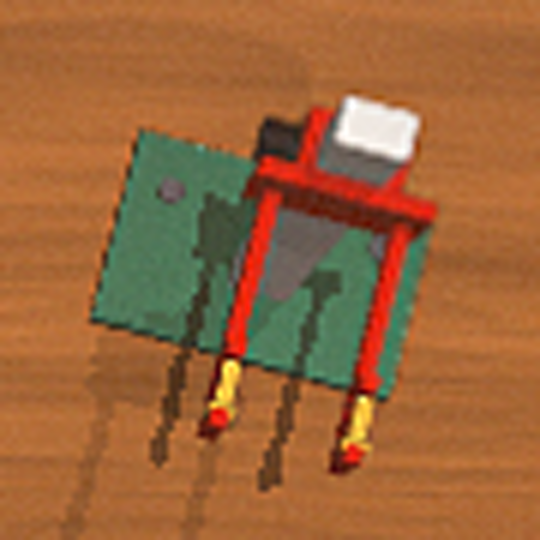

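View pics/rack_scene.png

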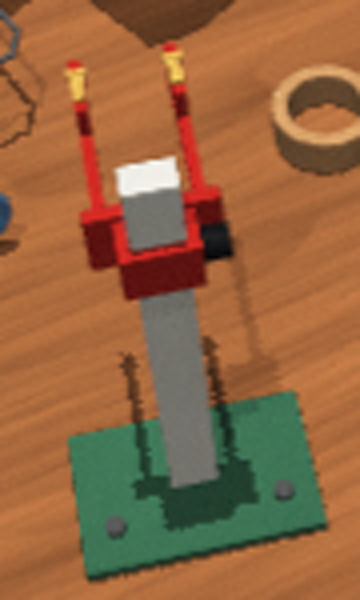

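The crop confirms it: grey steel body with a blue sleeve on the handle. The sleeve is at about (187,202) in the top view and (355,198) in the scene view, with the handle pointing to world +y. The rack crops show the yellow keepers at about (342,179) and (365,186) in the top view. Next I'll get numbers from both cameras.

Run:
```python
from h import *
np.set_printoptions(precision=4,suppress=True)
print([d for d in dir(manip) if d[0]!='_'])
p=manip.get_image('top'); s=manip.get_image('scene')
C=cloud(p);S=cloud(s)
def yel(P,box):
    x,y,w,h=box
    hsv=cv2.cvtColor(P['img'],cv2.COLOR_RGB2HSV)[y:y+h,x:x+w]
    m=(hsv[...,0]>18)&(hsv[...,0]<35)&(hsv[...,1]>140)&(hsv[...,2]>150)
    k,l,st,ce=cv2.connectedComponentsWithStats(m.astype(np.uint8))
    return sorted([tuple(ce[i]+[x,y]) for i in range(1,k) if st[i,4]>4])
a=yel(p,(330,165,50,40));b=yel(s,(200,200,50,35));print(a,b)
if len(a)==2==len(b):
    L=tri(p,a[0],s,b[1]);R=tri(p,a[1],s,b[0]);print('L',L,'R',R)
    d=L[0]-R[0];print(np.linalg.norm(d),'yaw',np.degrees(np.arctan2(-d[0],d[1])))
# sleeve triangulation
print('sleeve',tri(p,(187.46,202.23),s,(355.48,197.84)))
# pail rim: fit circle
q=C[175:235,200:255].reshape(-1,3);q=q[(q[:,2]>0.094)&(q[:,2]<.112)&(q[:,1]<.235)]
def circ(q):
    A=np.c_[2*q[:,:2],np.ones(len(q))];r=np.linalg.lstsq(A,(q[:,:2]**2).sum(1),rcond=None)[0]
    return r[:2],np.sqrt(r[2]+r[:2]@r[:2])
print('rim',len(q),circ(q),np.median(q[:,2]))
q=S[190:245,295:345].reshape(-1,3);q=q[(q[:,2]>0.094)&(q[:,2]<.112)&(q[:,1]<.235)]
print('rim',len(q),circ(q),np.median(q[:,2]))
# post top
for l in ['glue','mug','tape']:
    for P in(p,s):
        r=manip.tip_of(P,l)
        if r: print(l,r[0]['confidence'],atz(P,r[0]['position'],0.))
# red carriage and post from cloud
q=C[125:200,330:385]; m=q[...,2]>0.2; q=q[m]; print('rack pts',q.min(0),q.max(0))
q=q[q[:,2]>0.335]; print('post top',len(q),np.median(q,0))
```

```text
['PlanningError', 'close_job', 'get_image', 'get_state', 'grip_depth', 'search_frame', 'tip_of']
[(np.float64(342.3333333333333), np.float64(179.38095238095238)), (np.float64(364.55), np.float64(185.45))] [(np.float64(208.9047619047619), np.float64(215.1904761904762)), (np.float64(233.1904761904762), np.float64(210.95238095238096))]
L (array([ 0.5622, -0.1566,  0.3021]), np.float64(0.0017251367438103097)) R (array([ 0.5473, -0.2169,  0.3024]), np.float64(0.001588720233986332))
0.06203175070247025 yaw -13.886525231776583
sleeve (array([0.5121, 0.292 , 0.0899]), np.float64(0.00441108879384087))
rim 195 (array([0.5104, 0.1656]), np.float64(0.05932112999683239)) 0.0997222101178256
rim 208 (array([0.5144, 0.1626]), np.float64(0.05931011387389514)) 0.09873628041084208
glue 0.69 [0.6882 0.0429 0.    ]
glue 0.69 [0.6904 0.0407 0.    ]
mug 0.75 [ 0.4104 -0.3245  0.    ]
mug 0.85 [ 0.4188 -0.3394  0.    ]
tape 0.76 [0.4339 0.0226 0.    ]
tape 0.68 [0.4392 0.0065 0.    ]
rack pts [ 0.3501 -0.2531  0.2004] [0.6965 0.0268 1.6318]
post top 136 [ 0.6698 -0.2114  0.3497]
```

```bash
cat >> h.py <<'E'
def rel(pos,xang,st=None):
    """tool-frame shift and turn from the measured pose to TCP pos, pointing down, tool x at world angle xang (deg)"""
    from scipy.spatial.transform import Rotation as Ro
    st=st or manip.get_state()
    R=np.array(st['orientation']);a=np.radians(xang)
    G=np.array([[np.cos(a),np.sin(a),0],[np.sin(a),-np.cos(a),0],[0,0,-1.]])
    return np.r_[R.T@(np.array(pos)-st['tool_pos']),Ro.from_matrix(R.T@G).as_rotvec()]
E
python3 - <<'E'
from h import *
np.set_printoptions(precision=4,suppress=True)
st=manip.get_state()
print(rel((0.59,0.23,0.33),90))
print(rel((0.22,-0.35,0.30),-40)); print(rel((0.36,-0.16,0.33),-8))
E
```

```text
[-0.5509 -0.6327 -0.1368 -0.     -0.     -2.8108]
[-0.1225 -0.0944 -0.1068 -0.      0.     -0.5419]
[-0.2567 -0.2885 -0.1368 -0.      0.     -1.1004]
```

Request:
{"fn": "play_rows", "kwargs": {
  "moves": [
    [-0.025, -0.02, -0.025, 0, 0, -0.11, 0],
    [-0.05, -0.04, -0.05, 0, 0, -0.22, 0],
    [-0.075, -0.06, -0.075, 0, 0, -0.33, 0],
    [-0.1, -0.08, -0.1, 0, 0, -0.44, 0],
    [-0.122, -0.095, -0.107, 0, 0, -0.54, 0]
  ]
}}

```text
t: 3.12
tool_pos: [0.2215, -0.3493, 0.3039]
orientation: [[0.768, -0.64, 0.003], [-0.64, -0.768, -0.004], [0.005, 0.001, -1.0]]
force: [0.4, 0.2, -0.5]
grip_width: 0.996
```

Run:
```python
from h import *
np.set_printoptions(precision=4,suppress=True)
print(manip.get_state()['tool_pos'],manip.get_state()['t'])
print(rel((0.36,-0.16,0.33),-5));
```

```text
[ 0.2215 -0.3493  0.3039] 3.1167
[-0.0146 -0.234  -0.0265  0.0025 -0.0042 -0.6073]
```

Request:
{"fn": "play_rows", "kwargs": {
  "moves": [
    [-0.005, -0.04, -0.01, 0, 0, -0.12, 0],
    [-0.01, -0.08, -0.02, 0, 0, -0.24, 0],
    [-0.015, -0.12, -0.026, 0, 0, -0.36, 0],
    [-0.015, -0.16, -0.026, 0, 0, -0.48, 0],
    [-0.015, -0.2, -0.026, 0, 0, -0.6, 0]
  ]
}}

```text
t: 3.53
tool_pos: [0.3388, -0.186, 0.3272]
orientation: [[0.996, -0.094, 0.002], [-0.094, -0.996, -0.001], [0.002, 0.001, -1.0]]
force: [0.7, -2.0, 0.6]
grip_width: 0.998
```

Run:
```python
from h import *
np.set_printoptions(precision=4,suppress=True)
print(manip.get_state()['tool_pos'],manip.get_state()['t'])
print(rel((0.42,0.04,0.33),29)); print(rel((0.59,0.23,0.33),90))
```

```text
[ 0.3388 -0.186   0.3272] 3.5333
[ 0.0595 -0.2327 -0.0029  0.0016 -0.0018 -0.6007]
[ 0.2108 -0.4379 -0.0028  0.0025 -0.0008 -1.6654]
```

Request:
{"fn": "play_rows", "kwargs": {
  "moves": [
    [0.01, -0.04, 0, 0, 0, -0.12, 0],
    [0.02, -0.08, 0, 0, 0, -0.24, 0],
    [0.03, -0.12, 0, 0, 0, -0.36, 0],
    [0.04, -0.16, 0, 0, 0, -0.48, 0],
    [0.05, -0.2, 0, 0, 0, -0.6, 0]
  ]
}}

```text
t: 3.95
tool_pos: [0.408, 0.0085, 0.3265]
orientation: [[0.875, 0.485, 0.001], [0.485, -0.875, -0.0], [0.001, 0.001, -1.0]]
force: [1.1, -0.4, -0.2]
grip_width: 1.0
```

Run:
```python
from h import *
np.set_printoptions(precision=4,suppress=True)
print(rel((0.59,0.23,0.33),90))
```

```text
[ 0.2666 -0.1055 -0.0033  0.001  -0.0004 -1.0646]
```

Request:
{"fn": "play_rows", "kwargs": {
  "moves": [
    [0.03, -0.012, 0, 0, 0, -0.12, 0],
    [0.06, -0.024, 0, 0, 0, -0.24, 0],
    [0.09, -0.036, 0, 0, 0, -0.36, 0],
    [0.12, -0.048, 0, 0, 0, -0.48, 0],
    [0.15, -0.06, 0, 0, 0, -0.6, 0]
  ]
}}

```text
t: 4.37
tool_pos: [0.5114, 0.1326, 0.3263]
orientation: [[0.448, 0.894, 0.0], [0.894, -0.448, 0.0], [0.0, 0.0, -1.0]]
force: [1.1, -0.4, 0.1]
grip_width: 0.997
```

Run:
```python
from h import *
np.set_printoptions(precision=4,suppress=True)
print(rel((0.58,0.22,0.33),90))
```

```text
[ 0.1089  0.0222 -0.0037  0.0004 -0.0001 -0.4642]
```

Request:
{"fn": "play_rows", "kwargs": {
  "moves": [
    [0.03, 0.005, 0, 0, 0, -0.12, 0],
    [0.06, 0.01, 0, 0, 0, -0.24, 0],
    [0.085, 0.016, 0, 0, 0, -0.36, 0],
    [0.11, 0.022, -0.004, 0, 0, -0.464, 0],
    [0.11, 0.022, -0.004, 0, 0, -0.464, 0]
  ]
}}

```text
t: 4.78
tool_pos: [0.5824, 0.2223, 0.3274]
orientation: [[0.0, 1.0, -0.003], [1.0, -0.0, -0.0], [-0.0, -0.003, -1.0]]
force: [0.7, 0.7, 0.2]
grip_width: 1.0
```

Run:
```python
from h import *
np.set_printoptions(precision=4,suppress=True)
st=manip.get_state();print(st['t'],st['tool_pos'],st['joint_pos'],st['force'])
p=manip.get_image('wrist');save(p,'w1.png')
import pickle;pickle.dump(p,open('w1.pkl','wb'))
C=cloud(p)
hsv=cv2.cvtColor(p['img'],cv2.COLOR_RGB2HSV)
m=(hsv[...,0]>100)&(hsv[...,0]<130)&(hsv[...,1]>150)&(hsv[...,2]>60)
k,l,sx,ce=cv2.connectedComponentsWithStats(m.astype(np.uint8))
for i in range(1,k):
    if sx[i,4]>40: print(ce[i],sx[i],np.median(C[l==i],0),C[l==i].min(0),C[l==i].max(0))
for n in('bail_bar','bail_hinge','pail'): print(n,[(r['position'],r['confidence']) for r in manip.tip_of(p,n)[:2]])
```

```text
4.7833 [0.5824 0.2223 0.3274] [0.3642 0.387  0.6005 1.7869 0.0007 0.3646] [0.7242 0.7292 0.212 ]
[337.4007 109.0847] [333  92  10  35 307] [0.5127 0.2897 0.0935] [0.4939 0.2209 0.0903] [0.5321 0.2954 0.5077]
[321.0493 260.8276] [309 250  25  22 203] [0.7063 0.2778 0.0937] [0.5062 0.2209 0.089 ] [0.7211 0.2949 0.5077]
bail_bar [([334.6, 109.1], 0.69), ([321.9, 258.7], 0.64)]
bail_hinge [([262.7, 323.1], 0.87), ([228.1, 107.4], 0.59)]
pail [([263.5, 291.5], 0.78), ([236.7, 108.0], 0.76)]
```

View pics/w1.png

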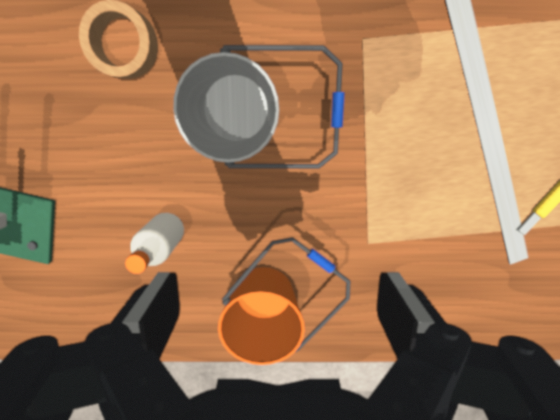

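The wrist view shows the steel pail's rim at about (227,107), its sleeve at (337,109), and its handle pointing right, which is world +y. I'll refine from this view.

Run:
```python
from h import *
import pickle
np.set_printoptions(precision=4,suppress=True)
p=pickle.load(open('w1.pkl','rb')); t=manip.get_image('top'); s=manip.get_image('scene')
C=cloud(p)
for P,uv in((p,(337.4,109.1)),(t,(187.46,202.23)),(s,(355.48,197.84))): print(atz(P,uv,0.092))
print(tri(p,(337.4,109.1),t,(187.46,202.23)),tri(p,(337.4,109.1),s,(355.48,197.84)))
hsv=cv2.cvtColor(p['img'],cv2.COLOR_RGB2HSV)
m=(hsv[...,0]>100)&(hsv[...,0]<130)&(hsv[...,1]>150)&(hsv[...,2]>60);m[:,:325]=0;m[:85]=0;m[135:]=0
v,u=np.nonzero(m);W=np.array([atz(p,(a,b),.092) for a,b in zip(u,v)])
d=np.linalg.svd(W-W.mean(0))[2][0];print('bar dir deg',np.degrees(np.arctan2(d[1],d[0])),W.mean(0))
# arms: dark wire rows at top/bottom of bail
q=C[40:175,165:285].reshape(-1,3);q=q[(q[:,2]>0.094)&(q[:,2]<.108)&(q[:,1]<.23)]
A=np.c_[2*q[:,:2],np.ones(len(q))];r=np.linalg.lstsq(A,(q[:,:2]**2).sum(1),rcond=None)[0];print('rim',len(q),r[:2],np.sqrt(r[2]+r[:2]@r[:2]),np.median(q[:,2]))
# arms ends
for uv in((245,48),(320,47),(245,165),(315,166)): print(uv,atz(p,uv,.088))
```

```text
[0.5128 0.29   0.092 ]
[0.513  0.2936 0.092 ]
[0.5128 0.2884 0.092 ]
(array([0.5126, 0.2911, 0.0964]), np.float64(0.0035232774702034712)) (array([0.5125, 0.2896, 0.0912]), np.float64(0.0012879432814865072))
bar dir deg -0.2413747191357472 [0.5129 0.29   0.092 ]
rim 1438 [0.5131 0.1611] 0.05795518670309797 0.09899724951372962
(245, 48) [0.4467 0.1837 0.088 ]
(320, 47) [0.4457 0.2679 0.088 ]
(245, 165) [0.5792 0.18   0.088 ]
(315, 166) [0.5805 0.2664 0.088 ]
```

Request:
{"fn": "play_rows", "kwargs": {
  "moves": [
    [0.02, -0.02, 0.03, 0, 0, 0, 110],
    [0.04, -0.04, 0.06, 0, 0, 0, 110],
    [0.06, -0.06, 0.09, 0, 0, 0, 110],
    [0.068, -0.069, 0.12, 0, 0, 0, 110],
    [0.068, -0.069, 0.15, 0, 0, 0, 110]
  ],
  "force": 20
}}

```text
t: 5.5
tool_pos: [0.5092, 0.2882, 0.1803]
orientation: [[0.005, 1.0, 0.001], [1.0, -0.005, 0.002], [0.002, 0.001, -1.0]]
force: [0.6, 0.3, 0.5]
grip_width: 0.571
```

Request:
{"fn": "play_rows", "kwargs": {
  "moves": [
    [0, 0, 0.01, 0, 0, 0, 110],
    [0, 0, 0.02, 0, 0, 0, 110],
    [0, 0, 0.02, 0, 0, 0, 110]
  ]
}}

```text
t: 5.75
tool_pos: [0.5113, 0.2865, 0.1596]
orientation: [[0.008, 1.0, -0.001], [1.0, -0.008, -0.001], [-0.001, -0.001, -1.0]]
force: [-0.2, 0.1, 0.5]
grip_width: 0.571
```

Run:
```python
from h import *
import pickle
np.set_printoptions(precision=4,suppress=True)
print(rel((0.513,0.2905,0.07),90))
p=manip.get_image('wrist');save(p,'w2.png')
```

```text
[ 0.0041  0.0017  0.0896 -0.001   0.0006 -0.008 ]
```

View pics/w2.png

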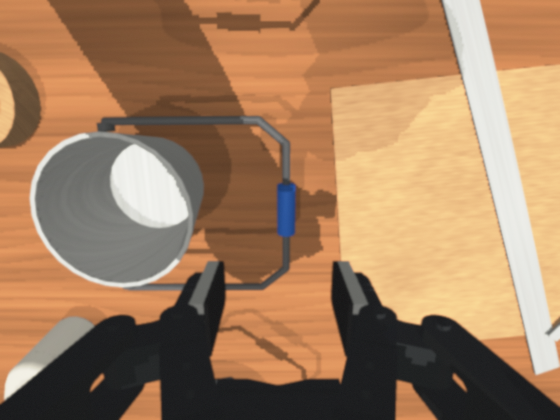

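The sleeve at (286,210) sits about 4–5 mm right of the finger midline (column 280), which matches the computed correction. Next I descend and close.

Request:
{"fn": "play_rows", "kwargs": {
  "moves": [
    [0.004, 0.002, 0.025, 0, 0, -0.008, 110],
    [0.004, 0.002, 0.05, 0, 0, -0.008, 110],
    [0.004, 0.002, 0.075, 0, 0, -0.008, 110],
    [0.004, 0.002, 0.09, 0, 0, -0.008, 110],
    [0.004, 0.002, 0.09, 0, 0, -0.008, 110]
  ]
}}

```text
t: 6.22
tool_pos: [0.5134, 0.2905, 0.0686]
orientation: [[-0.0, 1.0, -0.002], [1.0, 0.0, -0.001], [-0.001, -0.002, -1.0]]
force: [0.3, 0.5, -0.0]
grip_width: 0.569
```

Run:
```python
from h import *
import pickle
np.set_printoptions(precision=4,suppress=True)
print(rel((0.513,0.2905,0.07),90),manip.get_state()['force'])
p=manip.get_image('wrist');save(p,'w3.png')
```

```text
[-0.     -0.0004 -0.0014 -0.0024  0.0014  0.0001] [ 0.2694  0.5197 -0.0205]
```

View pics/w3.png

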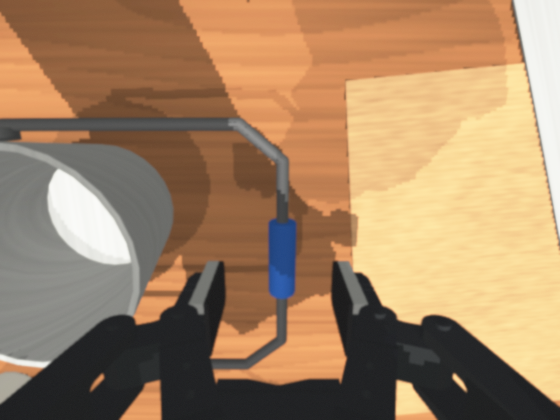

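Run:
```python
from h import *
p=manip.get_image('wrist')
print(w2p(p,[(0.513,.2905,.088),(0.513,.2905,.0693),(.493,.2905,.088),(.533,.2905,.088)]))
```

```text
[[279.83070746 254.67023054]
 [279.68547664 240.77030744]
 [279.90674932 218.2183618 ]
 [279.75883884 288.67247113]]
```

Request:
{"fn": "play_rows", "kwargs": {
  "moves": [
    [0, 0, 0, 0, 0, 0, 160],
    [0, 0, 0, 0, 0, 0, 190],
    [0, 0, 0, 0, 0, 0, 220],
    [0, 0, 0, 0, 0, 0, 255],
    [0, 0, 0, 0, 0, 0, 255]
  ],
  "force": 25
}}

```text
t: 6.73
tool_pos: [0.514, 0.2916, 0.0708]
orientation: [[-0.001, 1.0, 0.001], [1.0, 0.001, 0.0], [0.0, 0.001, -1.0]]
force: [-0.0, 0.5, -0.3]
grip_width: 0.0
```

Request:
{"fn": "play_rows", "kwargs": {
  "moves": [
    [0, 0, 0, 0, 0, 0, 255],
    [0, 0, 0, 0, 0, 0, 255],
    [0, 0, 0, 0, 0, 0, 255]
  ]
}}

```text
t: 6.98
tool_pos: [0.5136, 0.2915, 0.0702]
orientation: [[-0.001, 1.0, -0.0], [1.0, 0.001, -0.0], [-0.0, -0.0, -1.0]]
force: [-0.3, -1.0, -0.9]
grip_width: 0.003
```

Run:
```python
from h import *
np.set_printoptions(precision=4,suppress=True)
p=manip.get_image('wrist');save(p,'w4.png'); s=manip.get_state();print(s['force'],s['ft_torque'],s['grip_width'],s['tool_pos'])
C=cloud(p)
q=C[:,:200].reshape(-1,3);q=q[(q[:,2]>0.096)&(q[:,2]<.106)&(q[:,1]<.23)]
A=np.c_[2*q[:,:2],np.ones(len(q))];r=np.linalg.lstsq(A,(q[:,:2]**2).sum(1),rcond=None)[0];print('rim',len(q),r[:2],np.sqrt(r[2]+r[:2]@r[:2]),np.median(q[:,2]))
```

```text
[ 0.1287 -0.2417  1.0812] [ 0.0385 -0.0283  0.0145] 0.0013745882322677425 [0.5136 0.2914 0.0702]
rim 3697 [0.5121 0.1621] 0.05811800072401514 0.09909301038050376
```

View pics/w4.png

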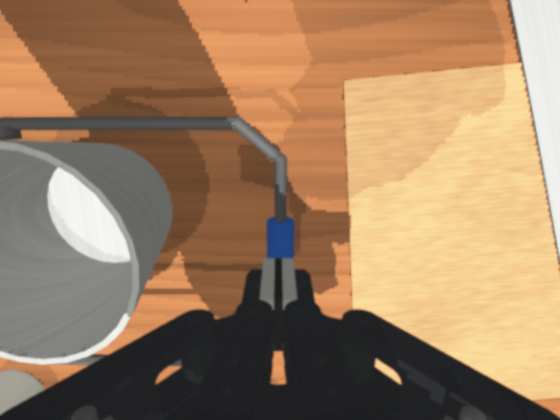

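Run:
```python
from h import *
np.set_printoptions(precision=4,suppress=True)
p=manip.get_image('wrist');C=cloud(p);s=manip.get_image('scene');t=manip.get_image('top')
for uv in((272,225),(280,240),(281,250),(272,265),(288,265),(272,280),(290,280),(260,300),(300,300)): print(uv,C[uv[1],uv[0]])
print(w2p(p,[manip.get_state()['tool_pos']]), w2p(s,[manip.get_state()['tool_pos'],(0.513,.29,.088)]))
u,v=w2p(s,[(0.513,.29,.088)])[0].astype(int)
save(s,'s5.png',(u-60,v-60,120,100),6)
u,v=w2p(t,[(0.513,.29,.088)])[0].astype(int)
print(u,v);save(t,'t5.png',(u-50,v-50,100,100),5)
```

```text
(272, 225) [0.4939 0.287  0.0938]
(280, 240) [0.5013 0.291  0.0949]
(281, 250) [0.5065 0.2915 0.0953]
(272, 265) [0.5029 0.2874 0.1187]
(288, 265) [0.5031 0.2942 0.1182]
(272, 280) [0.5029 0.2877 0.1316]
(290, 280) [0.5031 0.2947 0.1312]
(260, 300) [0.5022 0.2838 0.1469]
(300, 300) [0.5022 0.2976 0.1467]
[[280.5537 243.342 ]] [[355.4495 202.198 ]
 [355.728  198.552 ]]
188 202
```

View pics/s5.png

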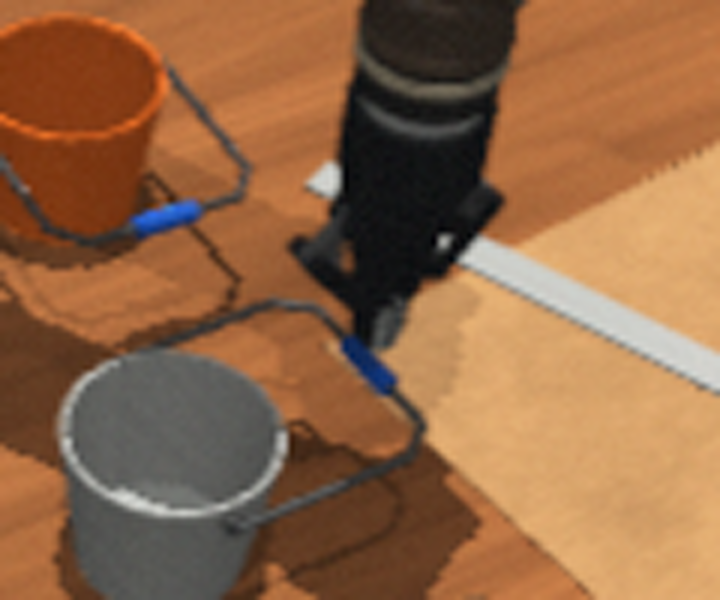

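The fingers shut on nothing. The wrist view shows them ending at row ~258, above the sleeve, with finger depth giving z of about 0.11 where the TCP should be at 0.07. I'll check where the tips really are before going on.

Run:
```python
from h import *
np.set_printoptions(precision=4,suppress=True)
p=manip.get_image('wrist');C=cloud(p)
save(p,'w5c.png',(220,200,120,150),5)
for u in(270,276,285,290):
    print(u,[tuple(np.round(C[v,u]*1000).astype(int)) for v in range(246,300,4)])
s=manip.get_image('scene');S=cloud(s)
print([tuple(np.round(S[v,357]*1000).astype(int)) for v in range(170,206,2)])
st=manip.get_state();print(st['joint_pos'],p['R'],-p['R'].T@p['t'])
print(st['orientation'])
```

```text
270 [(np.int64(506), np.int64(286), np.int64(92)), (np.int64(508), np.int64(286), np.int64(91)), (np.int64(510), np.int64(286), np.int64(92)), (np.int64(513), np.int64(286), np.int64(91)), (np.int64(504), np.int64(286), np.int64(114)), (np.int64(503), np.int64(287), np.int64(120)), (np.int64(503), np.int64(287), np.int64(123)), (np.int64(437), np.int64(290), np.int64(250)), (np.int64(503), np.int64(287), np.int64(130)), (np.int64(503), np.int64(287), np.int64(132)), (np.int64(503), np.int64(287), np.int64(136)), (np.int64(503), np.int64(287), np.int64(139)), (np.int64(504), np.int64(287), np.int64(141)), (np.int64(503), np.int64(287), np.int64(145))]
276 [(np.int64(505), np.int64(289), np.int64(93)), (np.int64(507), np.int64(289), np.int64(93)), (np.int64(509), np.int64(289), np.int64(94)), (np.int64(511), np.int64(289), np.int64(94)), (np.int64(503), np.int64(289), np.int64(116)), (np.int64(503), np.int64(289), np.int64(120)), (np.int64(502), np.int64(289), np.int64(125)), (np.int64(503), np.int64(289), np.int64(126)), (np.int64(503), np.int64(289), np.int64(130)), (np.int64(503), n
[... 1917 characters left out ...]
np.int64(523), np.int64(276), np.int64(161)), (np.int64(522), np.int64(278), np.int64(151)), (np.int64(523), np.int64(279), np.int64(142)), (np.int64(520), np.int64(284), np.int64(128)), (np.int64(524), np.int64(281), np.int64(123)), (np.int64(522), np.int64(285), np.int64(111)), (np.int64(520), np.int64(289), np.int64(97)), (np.int64(523), np.int64(288), np.int64(91)), (np.int64(465), np.int64(344), np.int64(0)), (np.int64(472), np.int64(340), np.int64(-2))]
[ 0.5161  0.2746 -0.127   1.1693 -0.      0.5149] [[-0.0012  1.     -0.0006]
 [ 0.9534  0.0014  0.3016]
 [ 0.3016 -0.0002 -0.9534]] [0.4369 0.2899 0.2502]
[[-0.0012  1.     -0.    ]
 [ 1.      0.0012 -0.    ]
 [-0.     -0.     -1.    ]]
```

View pics/w5c.png

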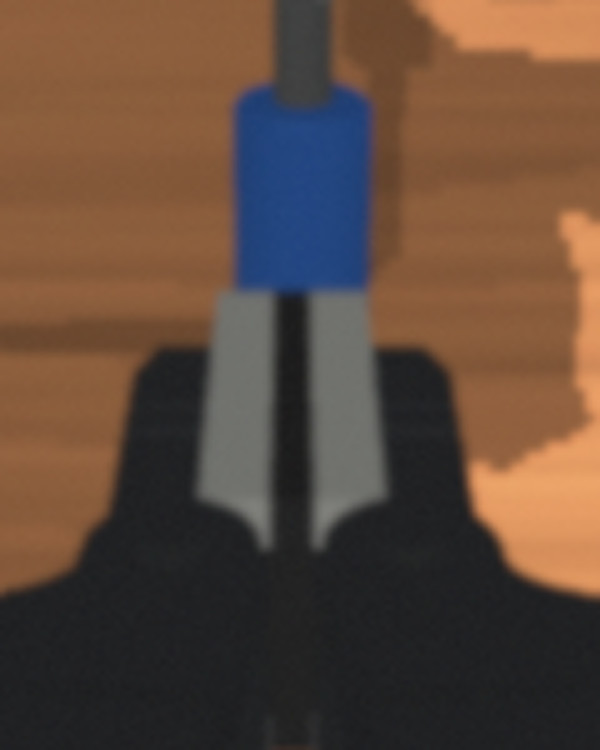

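The wrist camera puts the shut tips at z≈0.113 and the scene camera at ≈0.11, while the state reports TCP z=0.070. The real fingertips are therefore about 43 mm short of the reported TCP along the tool axis, and sideways they agree. I'll take the true tip as reported TCP −43 mm and the true grasp point as another 19 mm behind that. The grip height follows as reported z≈0.027. I'll open, lower 43 mm and look before closing.

Request:
{"fn": "play_rows", "kwargs": {
  "moves": [
    [0, 0, 0, 0, 0, 0, 110],
    [0, 0, 0, 0, 0, 0, 110],
    [0, 0, 0, 0, 0, 0, 110],
    [0, 0, 0, 0, 0, 0, 110],
    [0, 0, 0, 0, 0, 0, 110]
  ]
}}

```text
t: 7.7
tool_pos: [0.5137, 0.2914, 0.0702]
orientation: [[-0.001, 1.0, 0.0], [1.0, 0.001, 0.0], [0.0, 0.0, -1.0]]
force: [-0.4, -0.1, 0.5]
grip_width: 0.572
```

Request:
{"fn": "play_rows", "kwargs": {
  "moves": [
    [-0.001, 0, 0.01, 0, 0, 0, 110],
    [-0.001, 0, 0.02, 0, 0, 0, 110],
    [-0.001, 0, 0.03, 0, 0, 0, 110],
    [-0.001, 0, 0.043, 0, 0, 0, 110],
    [-0.001, 0, 0.043, 0, 0, 0, 110]
  ]
}}

```text
t: 8.12
tool_pos: [0.5116, 0.2893, 0.0234]
orientation: [[-0.001, 1.0, -0.005], [1.0, 0.001, -0.003], [-0.003, -0.005, -1.0]]
force: [-0.7, -0.2, -0.5]
grip_width: 0.565
```

Run:
```python
from h import *
np.set_printoptions(precision=4,suppress=True)
p=manip.get_image('wrist');save(p,'w6.png'); s=manip.get_state();print(s['force'],s['ft_torque'],s['grip_width'],s['tool_pos'])
```

```text
[ 0.7746 -0.1972 -0.1006] [ 0.0141  0.0025 -0.0201] 0.5689579649516342 [0.5121 0.2895 0.0248]
```

View pics/w6.png

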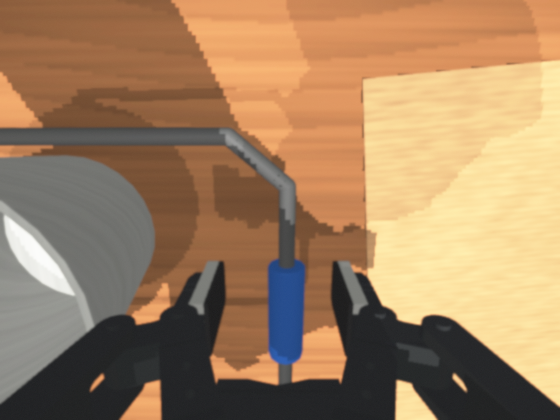

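Now the sleeve (287,312) lies between the pads (210 and 345), about 2–3 mm right of centre. I'll nudge and close.

Request:
{"fn": "play_rows", "kwargs": {
  "moves": [
    [0.002, 0, 0, 0, 0, 0, 110],
    [0.002, 0, 0, 0, 0, 0, 150],
    [0.002, 0, 0, 0, 0, 0, 180],
    [0.002, 0, 0, 0, 0, 0, 200],
    [0.002, 0, 0, 0, 0, 0, 215]
  ]
}}

```text
t: 8.58
tool_pos: [0.514, 0.2926, 0.0277]
orientation: [[-0.001, 1.0, 0.001], [1.0, 0.001, 0.0], [0.0, 0.001, -1.0]]
force: [0.1, 0.9, 1.1]
grip_width: 0.158
```

Request:
{"fn": "play_rows", "kwargs": {
  "moves": [
    [0, 0, 0, 0, 0, 0, 230],
    [0, 0, 0, 0, 0, 0, 255],
    [0, 0, 0, 0, 0, 0, 255],
    [0, 0, 0, 0, 0, 0, 255]
  ]
}}

```text
t: 8.92
tool_pos: [0.514, 0.2927, 0.0276]
orientation: [[-0.001, 1.0, 0.001], [1.0, 0.001, 0.001], [0.001, 0.001, -1.0]]
force: [-0.2, 0.1, 2.6]
grip_width: 0.155
```

Run:
```python
from h import *
np.set_printoptions(precision=4,suppress=True)
p=manip.get_image('wrist');save(p,'w7.png'); s=manip.get_state();print(s['force'],s['ft_torque'],s['grip_width'],s['tool_pos'],s['t'])
C=cloud(p)
for uv in((270,265),(287,265),(279,300),(279,290)): print(uv,C[uv[1],uv[0]])
```

```text
[0.0287 1.0156 2.321 ] [ 0.1734 -0.062  -0.0354] 0.15387723910759346 [0.514  0.2927 0.0276] 8.9667
(270, 265) [0.4943 0.2883 0.0938]
(287, 265) [0.4947 0.2945 0.093 ]
(279, 300) [0.5089 0.2916 0.094 ]
(279, 290) [0.4371 0.2911 0.2076]
```

View pics/w7.png

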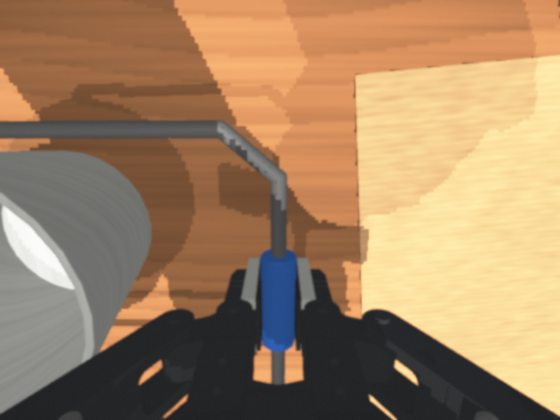

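The sleeve is gripped (opening 13 mm, sleeve inside the pads, pail untouched). Now the arc about the hinge, R≈0.13 m, in 2.5° rows.

Request:
{"fn": "play_rows", "kwargs": {
  "moves": [
    [-0.0001, 0, -0.0056, 0, 0, 0, 255],
    [-0.0005, 0, -0.0113, 0, 0, 0, 255],
    [-0.0011, 0, -0.0169, 0, 0, 0, 255],
    [-0.002, 0, -0.0225, 0, 0, 0, 255],
    [-0.0031, 0, -0.028, 0, 0, 0, 255]
  ]
}}

```text
t: 9.38
tool_pos: [0.5137, 0.2894, 0.0559]
orientation: [[-0.001, 1.0, 0.0], [1.0, 0.001, 0.0], [0.0, 0.0, -1.0]]
force: [0.6, 1.3, -0.3]
grip_width: 0.153
```

Run:
```python
from h import *
np.set_printoptions(precision=4,suppress=True)
p=manip.get_image('wrist');save(p,'w8.png'); s=manip.get_state();print(s['force'],s['ft_torque'],s['grip_width'],s['tool_pos'],s['t'])
```

```text
[ 0.1496 -0.7721 -0.0993] [-0.0552  0.1587 -0.0609] 0.15117847027033496 [0.5142 0.2892 0.0571] 9.4333
```

View pics/w8.png

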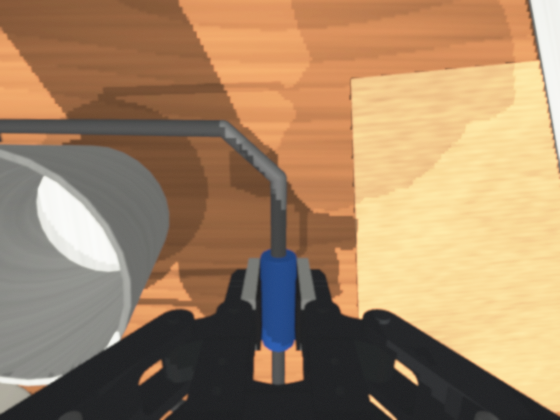

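Request:
{"fn": "play_rows", "kwargs": {
  "moves": [
    [-0.0013, 0, -0.0055, 0, 0, 0, 255],
    [-0.0029, 0, -0.0109, 0, 0, 0, 255],
    [-0.0047, 0, -0.0163, 0, 0, 0, 255],
    [-0.0068, 0, -0.0215, 0, 0, 0, 255],
    [-0.0091, 0, -0.0267, 0, 0, 0, 255]
  ]
}}

```text
t: 9.85
tool_pos: [0.5138, 0.2802, 0.0826]
orientation: [[-0.001, 1.0, 0.0], [1.0, 0.001, 0.0], [0.0, 0.0, -1.0]]
force: [-0.6, 2.0, 0.9]
grip_width: 0.159
```

Request:
{"fn": "play_rows", "kwargs": {
  "moves": [
    [-0.0025, 0, -0.0051, 0, 0, 0, 255],
    [-0.0052, 0, -0.01, 0, 0, 0, 255],
    [-0.0082, 0, -0.0148, 0, 0, 0, 255],
    [-0.0113, 0, -0.0195, 0, 0, 0, 255],
    [-0.0146, 0, -0.0241, 0, 0, 0, 255]
  ]
}}

```text
t: 10.27
tool_pos: [0.5138, 0.2655, 0.1066]
orientation: [[-0.001, 1.0, 0.0], [1.0, 0.001, 0.0], [0.0, 0.0, -1.0]]
force: [1.2, 2.8, 2.0]
grip_width: 0.152
```

Run:
```python
from h import *
np.set_printoptions(precision=4,suppress=True)
s=manip.get_state();print(s['force'],s['ft_torque'],s['grip_width'],s['tool_pos'],s['t'])
p=manip.get_image('scene');save(p,'s9.png',(270,130,130,130),5); print(w2p(p,[(.513,.1615,.1)]))
S=cloud(p);q=S[180:245,290:350].reshape(-1,3);q=q[(q[:,2]>0.094)&(q[:,2]<.112)&(q[:,1]<.235)]
A=np.c_[2*q[:,:2],np.ones(len(q))];r=np.linalg.lstsq(A,(q[:,:2]**2).sum(1),rcond=None)[0];print('rim',len(q),r[:2],np.sqrt(r[2]+r[:2]@r[:2]),np.median(q[:,2]))
```

```text
[1.1808 2.7767 2.0227] [ 0.4934 -0.0373  0.0409] 0.15153758509540555 [0.5138 0.2655 0.1066] 10.2667
[[323.3799 209.2398]]
rim 237 [0.5153 0.1613] 0.059890610401495806 0.09907329862828328
```

View pics/s9.png

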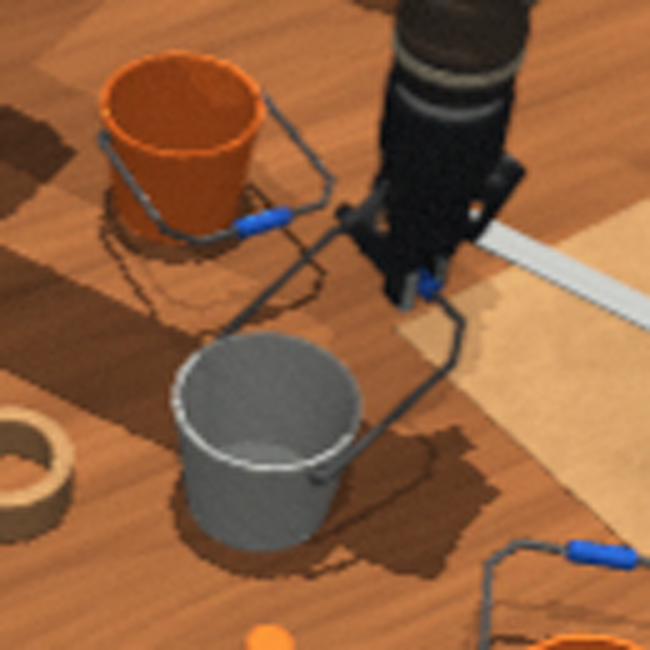

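Request:
{"fn": "play_rows", "kwargs": {
  "moves": [
    [-0.003, 0, -0.005, 0, 0, 0, 255],
    [-0.0063, 0, -0.0096, 0, 0, 0, 255],
    [-0.0102, 0, -0.0137, 0, 0, 0, 255],
    [-0.0144, 0, -0.0177, 0, 0, 0, 255],
    [-0.0186, 0, -0.0214, 0, 0, 0, 255]
  ]
}}

```text
t: 10.73
tool_pos: [0.5135, 0.2461, 0.1275]
orientation: [[-0.001, 1.0, -0.001], [1.0, 0.001, -0.001], [-0.001, -0.001, -1.0]]
force: [0.7, -1.0, -1.8]
grip_width: 0.15
```

Request:
{"fn": "play_rows", "kwargs": {
  "moves": [
    [-0.0044, 0, -0.0036, 0, 0, 0, 255],
    [-0.009, 0, -0.0069, 0, 0, 0, 255],
    [-0.0137, 0, -0.0101, 0, 0, 0, 255],
    [-0.0186, 0, -0.013, 0, 0, 0, 255],
    [-0.0235, 0, -0.0157, 0, 0, 0, 255]
  ]
}}

```text
t: 11.15
tool_pos: [0.5137, 0.2229, 0.1432]
orientation: [[-0.001, 1.0, -0.0], [1.0, 0.001, -0.0], [-0.0, -0.0, -1.0]]
force: [-0.4, -0.6, -2.3]
grip_width: 0.153
```

Request:
{"fn": "play_rows", "kwargs": {
  "moves": [
    [-0.0051, 0, -0.0025, 0, 0, 0, 255],
    [-0.0103, 0, -0.0049, 0, 0, 0, 255],
    [-0.0156, 0, -0.007, 0, 0, 0, 255],
    [-0.0209, 0, -0.0089, 0, 0, 0, 255],
    [-0.0264, 0, -0.0106, 0, 0, 0, 255]
  ]
}}

```text
t: 11.57
tool_pos: [0.5138, 0.1967, 0.1538]
orientation: [[-0.001, 1.0, -0.0], [1.0, 0.001, 0.0], [0.0, -0.0, -1.0]]
force: [0.0, -0.7, -3.3]
grip_width: 0.152
```

Run:
```python
from h import *
np.set_printoptions(precision=4,suppress=True)
s=manip.get_state();print(s['force'],s['ft_torque'],s['grip_width'],s['tool_pos'],s['t'])
p=manip.get_image('scene');save(p,'s10.png',(270,130,130,130),4)
S=cloud(p);q=S[180:245,290:350].reshape(-1,3);q=q[(q[:,2]>0.094)&(q[:,2]<.112)&(q[:,1]<.235)]
A=np.c_[2*q[:,:2],np.ones(len(q))];r=np.linalg.lstsq(A,(q[:,:2]**2).sum(1),rcond=None)[0];print('rim',len(q),r[:2],np.sqrt(r[2]+r[:2]@r[:2]),np.median(q[:,2]))
```

```text
[ 0.0268 -0.7388 -3.3135] [-0.0999 -0.0081  0.0229] 0.1518869947164692 [0.5138 0.1967 0.1538] 11.5667
rim 197 [0.5154 0.1631] 0.059097032940628506 0.09907218084417367
```

View pics/s10.png

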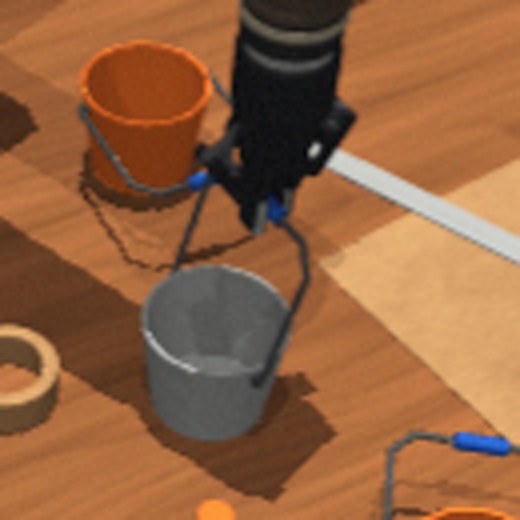

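Request:
{"fn": "play_rows", "kwargs": {
  "moves": [
    [-0.0066, 0, -0.0006, 0, 0, 0, 255],
    [-0.0133, 0, -0.0015, 0, 0, 0, 255],
    [-0.0201, 0, -0.0024, 0, 0, 0, 255],
    [-0.0268, 0, -0.0029, 0, 0, 0, 255],
    [-0.0336, 0, -0.0031, 0, 0, 0, 255]
  ]
}}

```text
t: 12.03
tool_pos: [0.5141, 0.1631, 0.1579]
orientation: [[-0.001, 1.0, 0.002], [1.0, 0.001, 0.001], [0.001, 0.002, -1.0]]
force: [-1.3, 0.1, 3.2]
grip_width: 0.152
```

Request:
{"fn": "play_rows", "kwargs": {
  "moves": [
    [0, 0, 0, 0, 0, 0, 255],
    [0, 0, 0, 0, 0, 0, 255]
  ]
}}

```text
t: 12.2
tool_pos: [0.5142, 0.163, 0.1578]
orientation: [[-0.0, 1.0, 0.001], [1.0, 0.0, 0.0], [0.0, 0.001, -1.0]]
force: [-2.3, 0.6, 6.2]
grip_width: 0.152
```

Run:
```python
from h import *
np.set_printoptions(precision=4,suppress=True)
s=manip.get_state();print(s['force'],s['ft_torque'],s['grip_width'],s['tool_pos'],s['t'])
p=manip.get_image('scene');save(p,'s11.png',(270,130,130,130),4)
w=manip.get_image('wrist');save(w,'w11.png')
S=cloud(p);q=S[180:245,290:350].reshape(-1,3);q=q[(q[:,2]>0.094)&(q[:,2]<.112)&(q[:,1]<.235)]
A=np.c_[2*q[:,:2],np.ones(len(q))];r=np.linalg.lstsq(A,(q[:,:2]**2).sum(1),rcond=None)[0];print('rim',len(q),r[:2],np.sqrt(r[2]+r[:2]@r[:2]),np.median(q[:,2]))
```

```text
[-2.2962  0.6363  6.1767] [-0.0171  0.3552  0.0011] 0.15215353146515156 [0.5142 0.163  0.1578] 12.2
rim 205 [0.5155 0.1638] 0.05920019717519785 0.09924632512321029
```

View pics/s11.png

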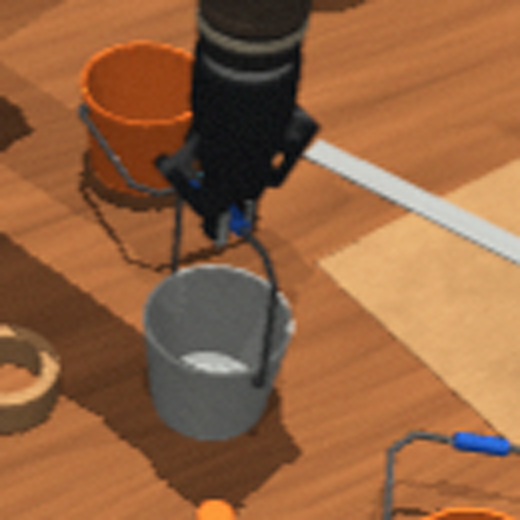

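View pics/w11.png

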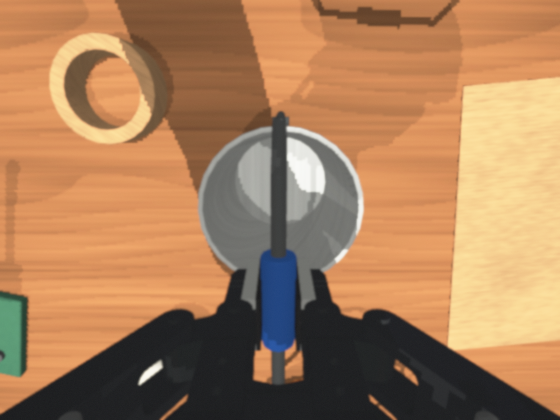

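The handle is upright: the wire covers the pail's centre line in the wrist view, (280,115)→(280,380), and the rim centre is within 1–2 mm of where it started. The true grasp height of 0.219 also fits hinge 0.088 + 0.130. Next I grip firmer and lift.

Request:
{"fn": "play_rows", "kwargs": {
  "moves": [
    [0, 0, -0.0005, 0, 0, 0, 255],
    [0, 0, -0.0005, 0, 0, 0, 255],
    [0, 0, -0.0005, 0, 0, 0, 255],
    [0, 0, -0.003, 0, 0, 0, 255],
    [0, 0, -0.008, 0, 0, 0, 255]
  ],
  "force": 70
}}

```text
t: 12.72
tool_pos: [0.5131, 0.1632, 0.1635]
orientation: [[-0.001, 1.0, -0.003], [1.0, 0.001, -0.001], [-0.001, -0.003, -1.0]]
force: [-0.6, -0.2, -4.4]
grip_width: 0.143
```

Request:
{"fn": "play_rows", "kwargs": {
  "moves": [
    [0, 0, -0.015, 0, 0, 0, 255],
    [0, 0, -0.035, 0, 0, 0, 255],
    [0, 0, -0.06, 0, 0, 0, 255],
    [0, 0, -0.085, 0, 0, 0, 255],
    [0, 0, -0.108, 0, 0, 0, 255]
  ]
}}

```text
t: 13.13
tool_pos: [0.5135, 0.1633, 0.2734]
orientation: [[-0.001, 1.0, -0.001], [1.0, 0.001, -0.001], [-0.001, -0.001, -1.0]]
force: [0.8, -0.6, -3.7]
grip_width: 0.137
```

Run:
```python
from h import *
np.set_printoptions(precision=4,suppress=True)
s=manip.get_state();print(s['force'],s['ft_torque'],s['grip_width'],s['tool_pos'],s['t'])
p=manip.get_image('scene');save(p,'s12.png')
print(rel((.43,-.156,.274),-13.9),rel((.46,0.0,.274),38))
```

```text
[ 0.8071 -0.553  -3.7211] [ 0.025  -0.0798 -0.0077] 0.13734331830714328 [0.5135 0.1633 0.2734] 13.1333
[-0.3196 -0.0851  0.0032  0.0021 -0.0053  1.8146] [-0.1637 -0.0549  0.0035  0.0038 -0.0035  0.9088]
```

View pics/s12.png

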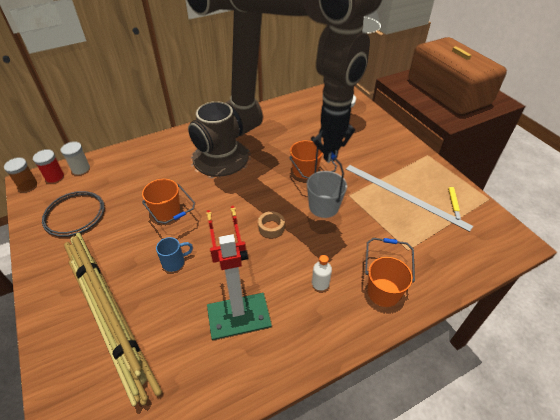

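The pail hangs from the gripper, scene (325,190), clear of everything. Now the carry toward the front of the rack, turning as it goes.

Request:
{"fn": "play_rows", "kwargs": {
  "moves": [
    [-0.01, -0.004, 0, 0, 0, 0.06, 255],
    [-0.026, -0.009, 0, 0, 0, 0.15, 255],
    [-0.044, -0.015, 0, 0, 0, 0.25, 255],
    [-0.063, -0.021, 0, 0, 0, 0.35, 255],
    [-0.082, -0.027, 0, 0, 0, 0.45, 255]
  ]
}}

```text
t: 13.6
tool_pos: [0.4865, 0.0808, 0.2715]
orientation: [[0.438, 0.899, -0.002], [0.899, -0.438, -0.0], [-0.001, -0.001, -1.0]]
force: [-0.5, -0.3, -3.6]
grip_width: 0.143
```

Run:
```python
from h import *
np.set_printoptions(precision=4,suppress=True)
print(rel((.43,-.02,.274),38))
```

```text
[-0.1154 -0.0066 -0.0024 -0.0011  0.0013  0.4545]
```

Request:
{"fn": "play_rows", "kwargs": {
  "moves": [
    [-0.022, -0.001, 0, 0, 0, 0.1, 255],
    [-0.045, -0.003, -0.002, 0, 0, 0.2, 255],
    [-0.068, -0.004, -0.002, 0, 0, 0.3, 255],
    [-0.091, -0.005, -0.002, 0, 0, 0.4, 255],
    [-0.114, -0.006, -0.002, 0, 0, 0.5, 255]
  ]
}}

```text
t: 14.02
tool_pos: [0.431, -0.0196, 0.2737]
orientation: [[0.815, 0.579, -0.002], [0.579, -0.815, -0.0], [-0.002, -0.001, -1.0]]
force: [0.4, -0.7, -3.7]
grip_width: 0.141
```

Run:
```python
from h import *
np.set_printoptions(precision=4,suppress=True)
print(rel((.43,-.156,.274),-13.9))
```

```text
[-0.0798  0.1107 -0.0003 -0.0001  0.0018  0.8599]
```

Request:
{"fn": "play_rows", "kwargs": {
  "moves": [
    [-0.011, 0.015, 0, 0, 0, 0.1, 255],
    [-0.022, 0.03, 0, 0, 0, 0.2, 255],
    [-0.033, 0.045, 0, 0, 0, 0.3, 255],
    [-0.044, 0.06, 0, 0, 0, 0.4, 255],
    [-0.055, 0.075, 0, 0, 0, 0.5, 255]
  ]
}}

```text
t: 14.43
tool_pos: [0.4307, -0.1125, 0.2737]
orientation: [[0.993, 0.117, -0.001], [0.117, -0.993, 0.0], [-0.001, -0.001, -1.0]]
force: [-0.0, 0.7, -4.3]
grip_width: 0.139
```

Run:
```python
from h import *
np.set_printoptions(precision=4,suppress=True)
print(rel((.435,-.157,.274),-13.9))
```

```text
[-0.0009  0.0447 -0.0003 -0.0003  0.0014  0.3596]
```

Request:
{"fn": "play_rows", "kwargs": {
  "moves": [
    [0, 0.012, 0, 0, 0, 0.1, 255],
    [0, 0.024, 0, 0, 0, 0.2, 255],
    [0, 0.036, 0, 0, 0, 0.29, 255],
    [-0.001, 0.045, 0, 0, 0, 0.36, 255],
    [-0.001, 0.045, 0, 0, 0, 0.36, 255]
  ]
}}

```text
t: 14.85
tool_pos: [0.4352, -0.1578, 0.2734]
orientation: [[0.971, -0.239, -0.002], [-0.239, -0.971, -0.0], [-0.002, 0.001, -1.0]]
force: [0.3, -0.4, -3.3]
grip_width: 0.142
```

Run:
```python
from h import *
np.set_printoptions(precision=4,suppress=True)
w=manip.get_image('wrist');save(w,'w13.png');s=manip.get_image('scene');save(s,'s13.png')
t=manip.get_image('top');save(t,'t13.png',(305,125,100,110),5)
st=manip.get_state();print(st['tool_pos'],st['orientation'][:,0],st['force'],st['t'])
import pickle;pickle.dump((w,s,t,st),open('v13.pkl','wb'))
```

```text
[ 0.4353 -0.1559  0.2741] [ 0.9722 -0.234  -0.0013] [-0.2526  0.1345 -4.1635] 15.0
```

View pics/w13.png

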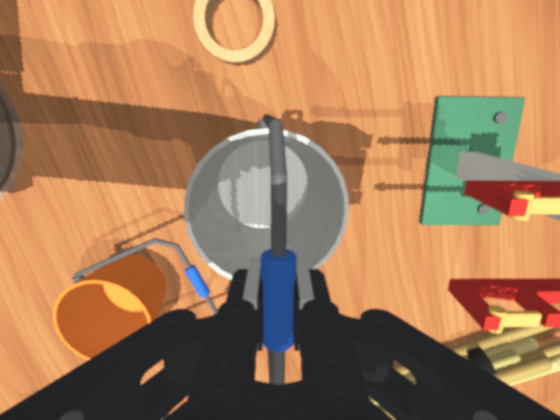

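View pics/s13.png

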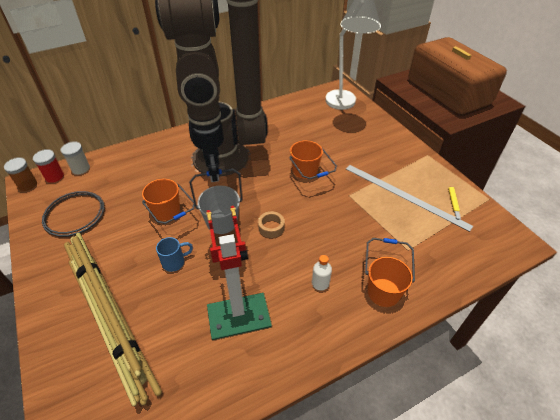

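View pics/t13.png

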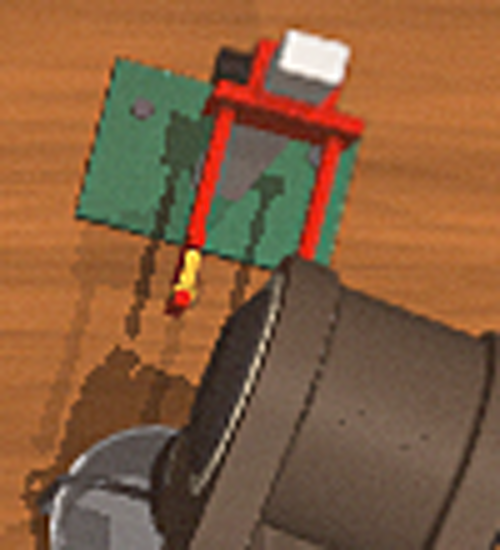

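The wrist view shows the pail hanging straight, and on the right both hooks with their front cheek tips at about (518,206) and (493,322). The yellow keepers start at (535,207) and (505,321). I'll measure these from the close-up.

Run:
```python
from h import *
import pickle
np.set_printoptions(precision=4,suppress=True)
w,s,t,st=pickle.load(open('v13.pkl','rb'))
C=cloud(w)
save(w,'w13c.png',(440,150,120,200),3.8)
hsv=cv2.cvtColor(w['img'],cv2.COLOR_RGB2HSV)
y=(hsv[...,0]>18)&(hsv[...,0]<32)&(hsv[...,1]>150)&(hsv[...,2]>120);y[:,:490]=0;y[335:]=0;y[:190]=0
r=((hsv[...,0]<6)|(hsv[...,0]>174))&(hsv[...,1]>170);r[:,:440]=0
c,s_=np.cos(np.radians(-13.9)),np.sin(np.radians(-13.9))
Rr=np.array([[c,s_],[-s_,c]])
M=np.array([.5548,-.1868])
def rk(q): o=q.copy();o[:,:2]=(q[:,:2]-M)@Rr.T;return o
k,l,sx,ce=cv2.connectedComponentsWithStats(y.astype(np.uint8))
for i in range(1,k):
    if sx[i,4]>20:
        q=rk(C[l==i]);q=q[(q[:,2]>.25)&(q[:,2]<.33)]
        print('keeper',ce[i],sx[i],np.median(q,0)*1000,np.percentile(q,3,0)*1000,np.percentile(q,97,0)*1000)
k,l,sx,ce=cv2.connectedComponentsWithStats(r.astype(np.uint8))
for i in range(1,k):
    if sx[i,4]>50:
        q=rk(C[l==i]);q=q[(q[:,2]>.2)&(q[:,2]<.33)]
        if len(q)>20: print('red',ce[i],sx[i],np.median(q,0)*1000,np.percentile(q,2,0)*1000,np.percentile(q,98,0)*1000)
for uv in((518,206),(512,206),(524,206),(493,322),(545,207),(520,320)): print(uv,rk(C[uv[1],uv[0]][None])[0]*1000)
g=np.array([st['tool_pos'][0],st['tool_pos'][1],0]);print('tool in rack',rk(g[None])*1000)
# keepers triangulated: top vs wrist? use tip_of on wrist
for n in('hook_l','mouth'): print([(q['position'],q['confidence']) for q in manip.tip_of(w,n)[:3]] if 0 else '')
```

```text
red [509.3139 193.6129] [ 466  182   94   34 1803] [-12.3603  32.1222 282.7818] [-17.0384  26.9182 268.8841] [ 25.1671  33.8204 306.0537]
red [508.1672 297.6647] [ 449  279  111   52 3385] [ 14.3549 -29.0054 280.9307] [-16.9238 -35.3208 267.512 ] [ 43.3277 -27.8123 305.5166]
(518, 206) [-13.041   30.6612 305.748 ]
(512, 206) [-15.1556  30.3725 304.8095]
(524, 206) [ -9.8964  30.5276 305.2878]
(493, 322) [-12.064  -31.5968 305.2154]
(545, 207) [  1.391   29.5816 303.6931]
(520, 320) [  3.8409 -32.2431 302.8191]
tool in rack [[-123.4277    1.2985    0.    ]]
```

View pics/w13c.png

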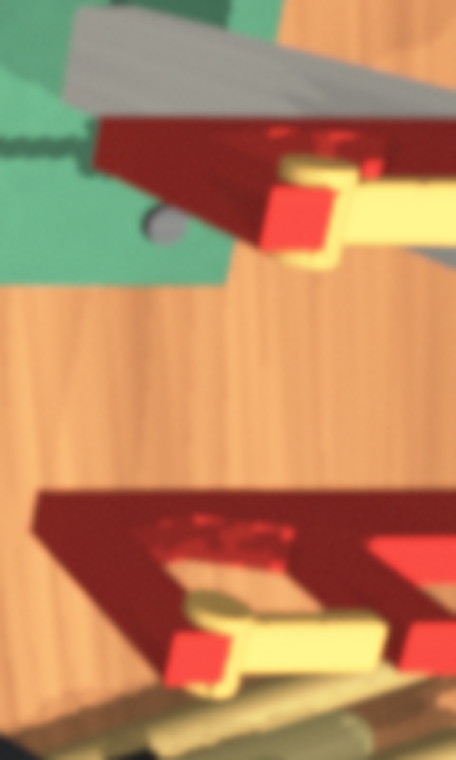

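The hooks fit the model: front face at x=−17 mm, cheek tops at z≈0.305, underside ≈0.267, y=±31 mm. The pivots are therefore at z≈0.302, about 15 mm above nominal. Contact is expected at reported z≈0.246 and the seat at ≈0.217. I'll move in at 0.274, 123 mm forward.

Request:
{"fn": "play_rows", "kwargs": {
  "moves": [
    [0.01, 0, 0, 0, 0, 0.005, 255],
    [0.03, 0.001, 0, 0, 0, 0.007, 255],
    [0.055, 0.001, 0, 0, 0, 0.007, 255],
    [0.075, 0.001, 0, 0, 0, 0.007, 255],
    [0.09, 0.001, 0, 0, 0, 0.007, 255]
  ]
}}

```text
t: 15.42
tool_pos: [0.5249, -0.1783, 0.2741]
orientation: [[0.971, -0.241, 0.0], [-0.241, -0.971, 0.0], [-0.0, -0.0, -1.0]]
force: [-0.6, -0.0, -4.6]
grip_width: 0.139
```

Request:
{"fn": "play_rows", "kwargs": {
  "moves": [
    [0.015, 0, 0, 0, 0, 0, 255],
    [0.028, 0, 0, 0, 0, 0, 255],
    [0.034, 0, 0, 0, 0, 0, 255],
    [0.034, 0, 0, 0, 0, 0, 255],
    [0.034, 0, 0, 0, 0, 0, 255]
  ]
}}

```text
t: 15.83
tool_pos: [0.556, -0.1865, 0.2744]
orientation: [[0.97, -0.242, -0.001], [-0.242, -0.97, 0.0], [-0.001, -0.0, -1.0]]
force: [0.4, 0.1, -3.7]
grip_width: 0.14
```

```bash
cat >> h.py <<'E'
_a=np.radians(-13.9);_R=np.array([[np.cos(_a),np.sin(_a)],[-np.sin(_a),np.cos(_a)]]);_M=np.array([.5548,-.1868])
def rk(q):
    o=np.array(q,float).copy();o[...,:2]=(o[...,:2]-_M)@_R.T;return o
E
python3 - <<'E'
from h import *
np.set_printoptions(precision=4,suppress=True)
w=manip.get_image('wrist');save(w,'w14.png');s=manip.get_image('scene');save(s,'s14.png',(170,150,110,110),5)
st=manip.get_state();print(rk(st['tool_pos'])*1000,np.degrees(np.arctan2(*st['orientation'][1::-1,0])),st['force'],st['ft_torque'],st['t'],st['grip_width'])
C=rk(cloud(w))*1000
m=(C[...,2]>262)&(C[...,2]<312)&(abs(C[...,0])<30)&(abs(C[...,1])<60)
q=C[m&(C[...,1]>0)];r=C[m&(C[...,1]<0)]
for z in(q,r):
    if len(z): print(len(z),np.percentile(z,2,0),np.percentile(z,50,0),np.percentile(z,98,0))
E
```

```text
[  0.4378   0.4347 275.0143] -14.01207089970604 [ 0.0922  0.5186 -4.1719] [-0.0401 -0.0311 -0.0269] 15.9333 0.13966477604488375
2561 [-15.906   25.0206 266.4854] [  8.3874  31.7873 302.1071] [ 28.5583  35.3414 305.9638]
```

View pics/w14.png

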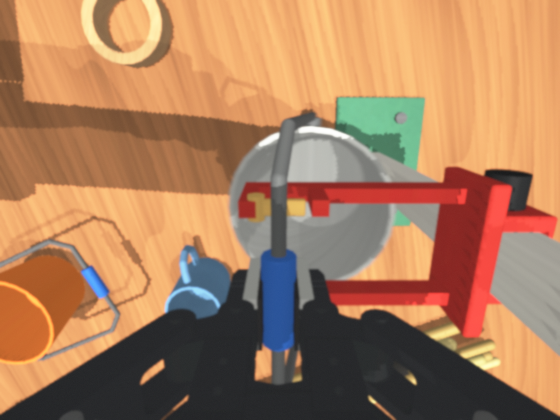

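View pics/s14.png

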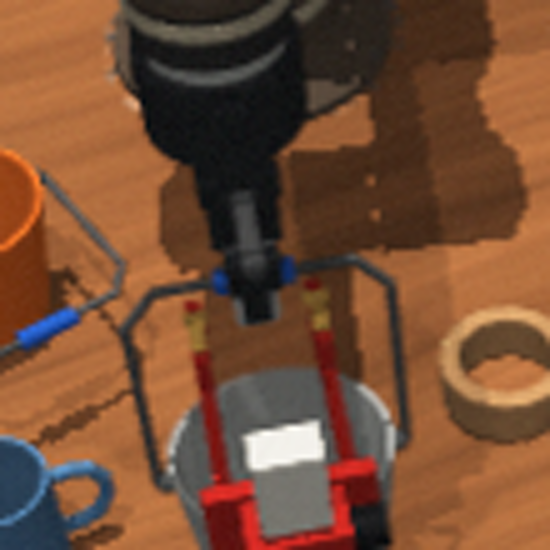

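The wire (column 280) hangs over both mouths, between the front cheek (inner edge ~256) and rear cheek (~311), about 1–2 mm forward of the middle. The hooks pass through the handle with the sleeve between them. I lower toward contact, watching the force against the −4.2 N baseline.

Request:
{"fn": "play_rows", "kwargs": {
  "moves": [
    [0.0015, 0, 0.006, 0, 0, 0, 255],
    [0.0015, 0, 0.012, 0, 0, 0, 255],
    [0.0015, 0, 0.018, 0, 0, 0, 255],
    [0.0015, 0, 0.022, 0, 0, 0, 255],
    [0.0015, 0, 0.022, 0, 0, 0, 255]
  ]
}}

```text
t: 16.35
tool_pos: [0.5565, -0.187, 0.2514]
orientation: [[0.97, -0.243, -0.002], [-0.243, -0.97, 0.001], [-0.002, -0.0, -1.0]]
force: [-0.4, 0.6, -4.5]
grip_width: 0.135
```

Request:
{"fn": "play_rows", "kwargs": {
  "moves": [
    [0, 0, 0.001, 0, 0, 0, 255],
    [0, 0, 0.002, 0, 0, 0, 255],
    [0, 0, 0.003, 0, 0, 0, 255],
    [0, 0, 0.004, 0, 0, 0, 255],
    [0, 0, 0.004, 0, 0, 0, 255]
  ]
}}

```text
t: 16.77
tool_pos: [0.5573, -0.1872, 0.2487]
orientation: [[0.97, -0.243, 0.0], [-0.243, -0.97, -0.0], [0.0, 0.0, -1.0]]
force: [0.4, -0.2, -4.5]
grip_width: 0.139
```

Request:
{"fn": "play_rows", "kwargs": {
  "moves": [
    [0, 0, 0.001, 0, 0, 0, 255],
    [0, 0, 0.002, 0, 0, 0, 255],
    [0, 0, 0.003, 0, 0, 0, 255],
    [0, 0, 0.004, 0, 0, 0, 255],
    [0, 0, 0.004, 0, 0, 0, 255]
  ]
}}

```text
t: 17.18
tool_pos: [0.5572, -0.1872, 0.2452]
orientation: [[0.97, -0.243, 0.001], [-0.243, -0.97, -0.0], [0.001, 0.0, -1.0]]
force: [-1.7, 1.1, 0.9]
grip_width: 0.139
```

Contact is felt at reported z≈0.246 as predicted, with Fz going from −4.5 to +0.9. I continue in small steps.

Request:
{"fn": "play_rows", "kwargs": {
  "moves": [
    [0, 0, 0.001, 0, 0, 0, 255],
    [0, 0, 0.002, 0, 0, 0, 255],
    [0, 0, 0.003, 0, 0, 0, 255],
    [0, 0, 0.003, 0, 0, 0, 255]
  ]
}}

```text
t: 17.52
tool_pos: [0.5576, -0.1873, 0.2426]
orientation: [[0.97, -0.243, 0.002], [-0.243, -0.97, -0.001], [0.002, 0.0, -1.0]]
force: [-0.4, 0.1, 5.6]
grip_width: 0.137
```

Run:
```python
from h import *
np.set_printoptions(precision=4,suppress=True)
w=manip.get_image('wrist');save(w,'w15.png')
st=manip.get_state();print(rk(st['tool_pos'])*1000,st['force'],st['ft_torque'],st['t'],st['grip_width'])
```

```text
[  2.9705   0.1733 242.6664] [0.1615 0.4127 4.8053] [-0.0138  0.0176  0.0294] 17.5667 0.14602059245760923
```

View pics/w15.png

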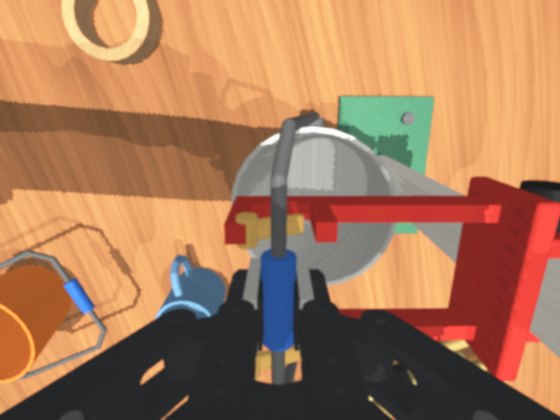

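The wire at (279,230) rests on the yellow keepers midway between the front cheek (~245) and rear cheek (~313), not on a cheek. The hook load is about 9 N, so I go on.

Request:
{"fn": "play_rows", "kwargs": {
  "moves": [
    [0, 0, 0.001, 0, 0, 0, 255],
    [0, 0, 0.002, 0, 0, 0, 255],
    [0, 0, 0.002, 0, 0, 0, 255]
  ]
}}

```text
t: 17.82
tool_pos: [0.5582, -0.1875, 0.2407]
orientation: [[0.97, -0.242, 0.003], [-0.242, -0.97, -0.001], [0.003, 0.0, -1.0]]
force: [2.0, -0.1, 6.1]
grip_width: 0.141
```

Request:
{"fn": "play_rows", "kwargs": {
  "moves": [
    [0, 0, 0.001, 0, 0, 0, 255],
    [0, 0, 0.002, 0, 0, 0, 255],
    [0, 0, 0.002, 0, 0, 0, 255]
  ]
}}

```text
t: 18.07
tool_pos: [0.5582, -0.1875, 0.2394]
orientation: [[0.97, -0.243, 0.004], [-0.243, -0.97, -0.001], [0.004, 0.0, -1.0]]
force: [0.1, -0.3, 8.7]
grip_width: 0.141
```

Request:
{"fn": "play_rows", "kwargs": {
  "moves": [
    [0, 0, 0.001, 0, 0, 0, 255],
    [0, 0, 0.002, 0, 0, 0, 255],
    [0, 0, 0.002, 0, 0, 0, 255]
  ]
}}

```text
t: 18.32
tool_pos: [0.5588, -0.1877, 0.2378]
orientation: [[0.97, -0.243, 0.005], [-0.243, -0.97, -0.002], [0.005, 0.0, -1.0]]
force: [1.7, -0.5, 10.7]
grip_width: 0.136
```

Run:
```python
from h import *
np.set_printoptions(precision=4,suppress=True)
w=manip.get_image('wrist');save(w,'w16.png',(200,150,180,240),3)
st=manip.get_state();print(rk(st['tool_pos'])*1000,st['force'],st['ft_torque'],st['t'],st['grip_width'])
s=manip.get_image('scene');save(s,'s16.png',(180,165,90,90),6)
```

```text
[  4.1206   0.1088 237.8978] [ 2.5638 -0.7671  9.4325] [-0.1081 -0.2799  0.0044] 18.3667 0.13634966306333876
```

View pics/w16.png

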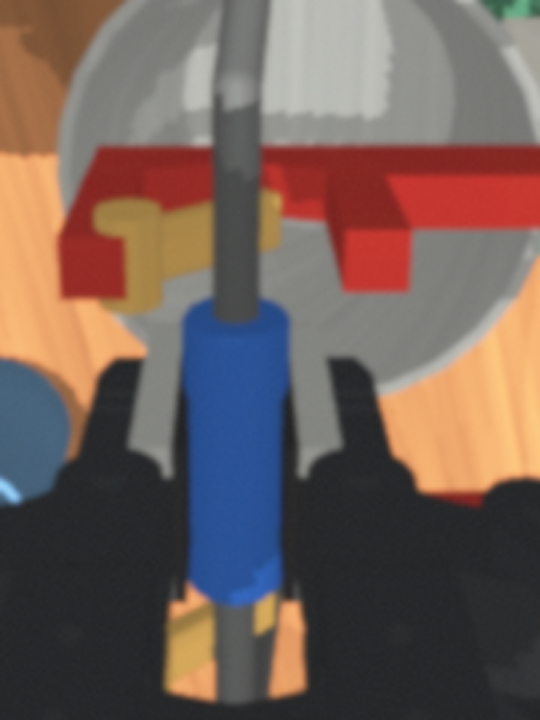

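View pics/s16.png

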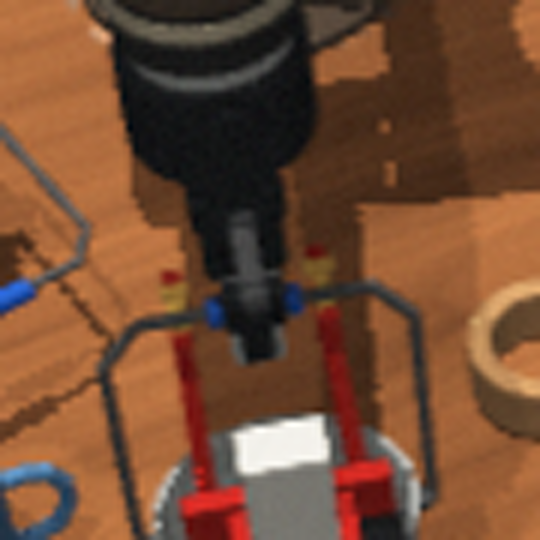

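Both keepers are swinging down under the wire, and the wire is centred at crop x 238 between the cheeks (~128 and ~340). The load is about 14 N. I continue in small steps.

Request:
{"fn": "play_rows", "kwargs": {
  "moves": [
    [0, 0, 0.001, 0, 0, 0, 255],
    [0, 0, 0.002, 0, 0, 0, 255],
    [0, 0, 0.002, 0, 0, 0, 255]
  ]
}}

```text
t: 18.67
tool_pos: [0.5593, -0.1878, 0.2358]
orientation: [[0.97, -0.243, 0.006], [-0.243, -0.97, -0.002], [0.006, 0.0, -1.0]]
force: [4.4, -1.3, 10.0]
grip_width: 0.142
```

Request:
{"fn": "play_rows", "kwargs": {
  "moves": [
    [0, 0, 0.001, 0, 0, 0, 255],
    [0, 0, 0.0015, 0, 0, 0, 255],
    [0, 0, 0.0015, 0, 0, 0, 255]
  ]
}}

```text
t: 18.92
tool_pos: [0.5594, -0.1878, 0.2346]
orientation: [[0.97, -0.243, 0.007], [-0.242, -0.97, -0.002], [0.007, 0.0, -1.0]]
force: [2.0, -0.4, 11.4]
grip_width: 0.139
```

Request:
{"fn": "play_rows", "kwargs": {
  "moves": [
    [-0.001, 0, 0.001, 0, 0, 0, 255],
    [-0.001, 0, 0.002, 0, 0, 0, 255],
    [-0.001, 0, 0.002, 0, 0, 0, 255]
  ]
}}

```text
t: 19.17
tool_pos: [0.5592, -0.1878, 0.233]
orientation: [[0.97, -0.242, 0.008], [-0.242, -0.97, -0.002], [0.009, 0.0, -1.0]]
force: [5.4, -1.0, 11.9]
grip_width: 0.14
```

Request:
{"fn": "play_rows", "kwargs": {
  "moves": [
    [0, 0, 0.001, 0, 0, 0, 255],
    [0, 0, 0.002, 0, 0, 0, 255],
    [0, 0, 0.002, 0, 0, 0, 255]
  ]
}}

```text
t: 19.42
tool_pos: [0.5594, -0.1879, 0.2307]
orientation: [[0.97, -0.243, 0.008], [-0.242, -0.97, -0.003], [0.009, 0.0, -1.0]]
force: [7.3, -2.8, 7.4]
grip_width: 0.141
```

Request:
{"fn": "play_rows", "kwargs": {
  "moves": [
    [0, 0, 0.001, 0, 0, 0, 255],
    [0, 0, 0.0015, 0, 0, 0, 255],
    [0, 0, 0.0015, 0, 0, 0, 255]
  ]
}}

```text
t: 19.67
tool_pos: [0.5594, -0.1878, 0.2291]
orientation: [[0.97, -0.242, 0.008], [-0.242, -0.97, -0.002], [0.008, 0.0, -1.0]]
force: [6.1, -1.6, 10.2]
grip_width: 0.141
```

Run:
```python
from h import *
np.set_printoptions(precision=4,suppress=True)
w=manip.get_image('wrist');save(w,'w17.png',(200,150,180,240),3)
st=manip.get_state();print(rk(st['tool_pos'])*1000,st['force'],st['ft_torque'],st['t'],st['grip_width'])
```

```text
[  4.7416   0.0479 229.1879] [ 7.2104 -1.9145  9.5504] [-0.3754 -1.2531 -0.0032] 19.7167 0.13785550322340911
```

View pics/w17.png

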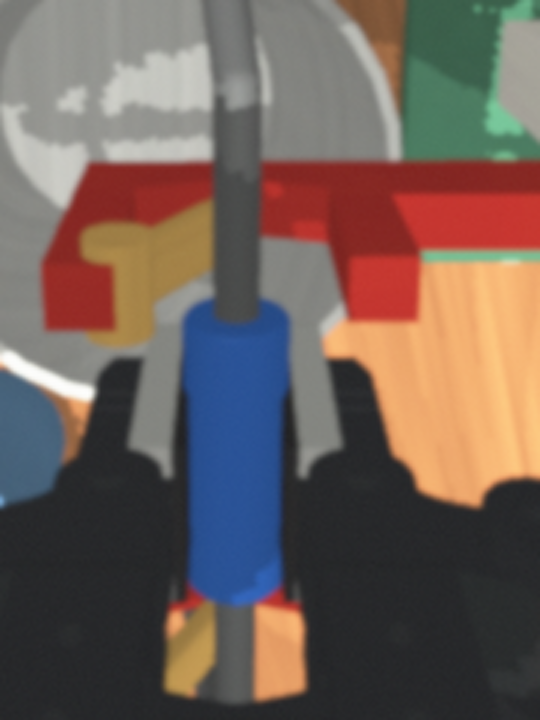

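The wire is well inside both mouths and the keepers are steep, close to letting go. The hook load is about 14 N down and 7 N sideways. I continue.

Request:
{"fn": "play_rows", "kwargs": {
  "moves": [
    [-0.0005, 0, 0.001, 0, 0, 0, 255],
    [-0.0005, 0, 0.0015, 0, 0, 0, 255],
    [-0.0005, 0, 0.0015, 0, 0, 0, 255]
  ]
}}

```text
t: 19.97
tool_pos: [0.5593, -0.1878, 0.2279]
orientation: [[0.97, -0.242, 0.009], [-0.242, -0.97, -0.003], [0.009, 0.0, -1.0]]
force: [7.7, -1.4, 10.6]
grip_width: 0.142
```

Request:
{"fn": "play_rows", "kwargs": {
  "moves": [
    [0, 0, 0.001, 0, 0, 0, 255],
    [0, 0, 0.0015, 0, 0, 0, 255],
    [0, 0, 0.0015, 0, 0, 0, 255]
  ]
}}

```text
t: 20.22
tool_pos: [0.5593, -0.1878, 0.2262]
orientation: [[0.97, -0.242, 0.009], [-0.242, -0.97, -0.003], [0.009, 0.0, -1.0]]
force: [8.2, -1.8, 9.6]
grip_width: 0.142
```

Request:
{"fn": "play_rows", "kwargs": {
  "moves": [
    [0, 0, 0.001, 0, 0, 0, 255],
    [0, 0, 0.0015, 0, 0, 0, 255],
    [0, 0, 0.0015, 0, 0, 0, 255]
  ]
}}

```text
t: 20.47
tool_pos: [0.5592, -0.1878, 0.2244]
orientation: [[0.97, -0.242, 0.008], [-0.242, -0.97, -0.002], [0.009, 0.0, -1.0]]
force: [8.2, -2.6, 7.3]
grip_width: 0.138
```

Request:
{"fn": "play_rows", "kwargs": {
  "moves": [
    [0, 0, 0.001, 0, 0, 0, 255],
    [0, 0, 0.0015, 0, 0, 0, 255],
    [0, 0, 0.0015, 0, 0, 0, 255]
  ]
}}

```text
t: 20.72
tool_pos: [0.5594, -0.1878, 0.2227]
orientation: [[0.97, -0.242, 0.008], [-0.242, -0.97, -0.002], [0.009, 0.0, -1.0]]
force: [8.7, -2.6, 7.4]
grip_width: 0.137
```

Request:
{"fn": "play_rows", "kwargs": {
  "moves": [
    [0, 0, 0.001, 0, 0, 0, 255],
    [0, 0, 0.0015, 0, 0, 0, 255],
    [0, 0, 0.0015, 0, 0, 0, 255]
  ]
}}

```text
t: 20.97
tool_pos: [0.5564, -0.187, 0.2186]
orientation: [[0.97, -0.243, 0.0], [-0.243, -0.97, -0.0], [0.0, -0.0, -1.0]]
force: [1.4, -0.0, -0.0]
grip_width: 0.139
```

Run:
```python
from h import *
np.set_printoptions(precision=4,suppress=True)
w=manip.get_image('wrist');save(w,'w18.png',(200,150,180,240),3)
s=manip.get_image('scene');save(s,'s18.png',(160,160,120,120),5)
st=manip.get_state();print(rk(st['tool_pos'])*1000,st['force'],st['ft_torque'],st['t'],st['grip_width'])
```

```text
[  1.3476   0.2191 218.7083] [ 2.1148 -1.4331 -1.0885] [-0.1339 -0.4469 -0.0284] 21.0667 0.14090197488199985
```

View pics/w18.png

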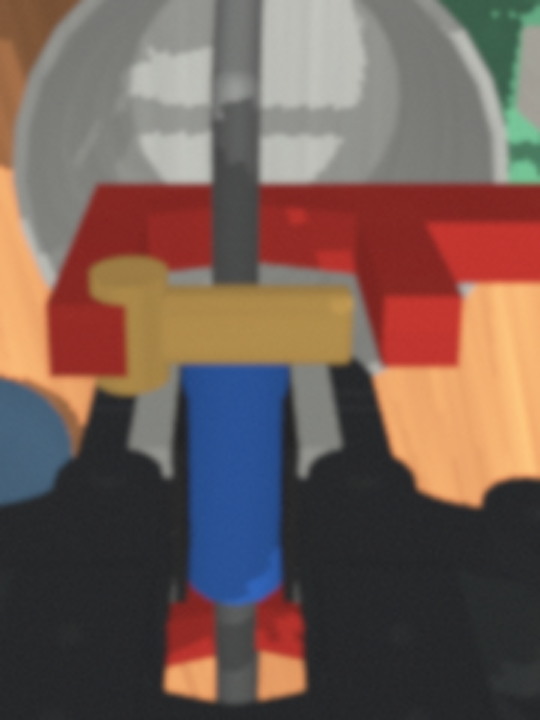

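View pics/s18.png

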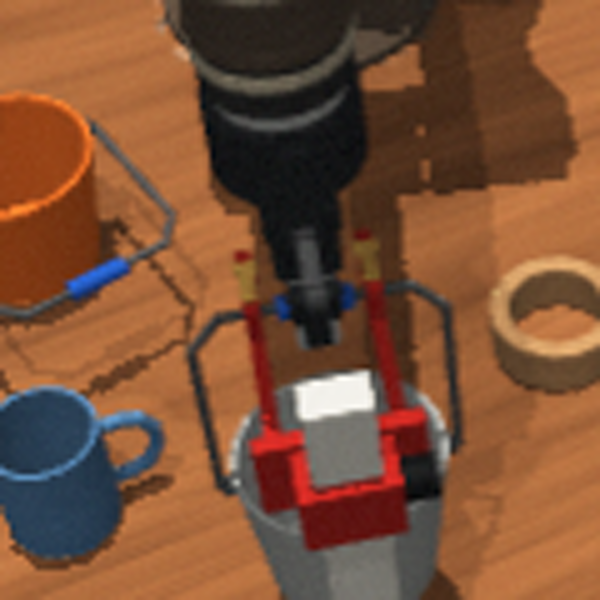

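The force dropped. The +y keeper (crop (250,320)) has closed level over the wire, and the −y hook no longer shows a slanted flap. I lower gently the last ~2 mm into the V seat.

Request:
{"fn": "play_rows", "kwargs": {
  "moves": [
    [0, 0, 0.0005, 0, 0, 0, 255],
    [0, 0, 0.001, 0, 0, 0, 255],
    [0, 0, 0.001, 0, 0, 0, 255]
  ]
}}

```text
t: 21.32
tool_pos: [0.5563, -0.1869, 0.2186]
orientation: [[0.97, -0.242, 0.001], [-0.242, -0.97, -0.0], [0.001, 0.0, -1.0]]
force: [5.3, -0.4, 0.7]
grip_width: 0.142
```

Request:
{"fn": "play_rows", "kwargs": {
  "moves": [
    [0, 0, 0.0005, 0, 0, 0, 255],
    [0, 0, 0.001, 0, 0, 0, 255],
    [0, 0, 0.001, 0, 0, 0, 255]
  ]
}}

```text
t: 21.57
tool_pos: [0.5565, -0.187, 0.2184]
orientation: [[0.97, -0.243, 0.003], [-0.243, -0.97, -0.001], [0.003, 0.0, -1.0]]
force: [3.9, -0.6, 5.0]
grip_width: 0.138
```

It is seated: z stops at 0.2185 and the force rises. I relax the load and open.

Request:
{"fn": "play_rows", "kwargs": {
  "moves": [
    [0.0005, 0, -0.001, 0, 0, 0, 255],
    [0.0005, 0, -0.0015, 0, 0, 0, 255],
    [0.0005, 0, -0.0015, 0, 0, 0, 255]
  ]
}}

```text
t: 21.82
tool_pos: [0.5561, -0.1869, 0.2186]
orientation: [[0.97, -0.243, -0.001], [-0.243, -0.97, 0.0], [-0.001, -0.0, -1.0]]
force: [3.0, -1.8, 1.2]
grip_width: 0.14
```

Request:
{"fn": "play_rows", "kwargs": {
  "moves": [
    [0, 0, 0, 0, 0, 0, 200],
    [0, 0, 0, 0, 0, 0, 170],
    [0, 0, 0, 0, 0, 0, 130],
    [0, 0, 0, 0, 0, 0, 100],
    [0, 0, 0, 0, 0, 0, 100]
  ]
}}

```text
t: 22.23
tool_pos: [0.5559, -0.1869, 0.2186]
orientation: [[0.97, -0.243, -0.001], [-0.243, -0.97, 0.0], [-0.001, 0.0, -1.0]]
force: [0.8, -0.1, 0.7]
grip_width: 0.607
```

Run:
```python
from h import *
np.set_printoptions(precision=4,suppress=True)
w=manip.get_image('wrist');save(w,'w19.png')
st=manip.get_state();print(rk(st['tool_pos'])*1000,st['force'],st['ft_torque'],st['t'],st['grip_width'])
```

```text
[  1.2148   0.2003 218.6678] [ 0.056   0.4286 -0.0842] [ 0.0125 -0.0112  0.0098] 22.2833 0.609432940674791
```

View pics/w19.png

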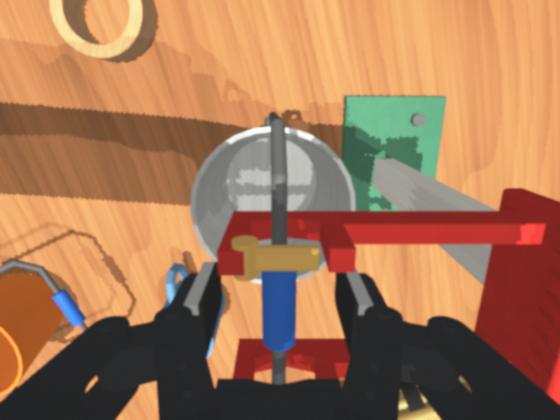

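Released: the fingers are open on both sides of the sleeve (280,310), the pail hangs centred at (273,205), and forces are zero. I retreat straight up.

Request:
{"fn": "play_rows", "kwargs": {
  "moves": [
    [0, 0, -0.005, 0, 0, 0, 100],
    [0, 0, -0.012, 0, 0, 0, 100],
    [0, 0, -0.022, 0, 0, 0, 100],
    [0, 0, -0.035, 0, 0, 0, 100],
    [0, 0, -0.05, 0, 0, 0, 100]
  ]
}}

```text
t: 22.7
tool_pos: [0.556, -0.1869, 0.2696]
orientation: [[0.97, -0.243, -0.0], [-0.243, -0.97, 0.0], [-0.0, 0.0, -1.0]]
force: [0.5, 0.3, -0.1]
grip_width: 0.607
```

Request:
{"fn": "play_rows", "kwargs": {
  "moves": [
    [0, 0, -0.02, 0, 0, 0, 100],
    [0, 0, -0.045, 0, 0, 0, 100],
    [0, 0, -0.07, 0, 0, 0, 100],
    [0, 0, -0.095, 0, 0, 0, 100],
    [0, 0, -0.12, 0, 0, 0, 100]
  ]
}}

```text
t: 23.12
tool_pos: [0.5558, -0.1868, 0.391]
orientation: [[0.97, -0.242, 0.001], [-0.242, -0.97, -0.0], [0.001, 0.0, -1.0]]
force: [-0.1, -1.1, 0.9]
grip_width: 0.612
```

Request:
{"fn": "play_rows", "kwargs": {
  "moves": [
    [-0.03, 0, 0, 0, 0, 0, 100],
    [-0.06, 0, 0, 0, 0, 0, 100],
    [-0.09, 0, 0, 0, 0, 0, 100],
    [-0.1, 0, 0, 0, 0, 0, 100],
    [-0.1, 0, 0, 0, 0, 0, 100]
  ]
}}

```text
t: 23.53
tool_pos: [0.4572, -0.1622, 0.3913]
orientation: [[0.97, -0.243, 0.003], [-0.243, -0.97, -0.001], [0.004, 0.0, -1.0]]
force: [1.0, 0.0, 0.2]
grip_width: 0.611
```

Run:
```python
from h import *
np.set_printoptions(precision=4,suppress=True)
w=manip.get_image('wrist');save(w,'w20.png')
s=manip.get_image('scene');save(s,'s20.png',(150,170,140,140),5)
st=manip.get_state();print(rk(st['tool_pos'])*1000,st['force'],st['t'])
C=rk(cloud(w))*1000
hsv=cv2.cvtColor(w['img'],cv2.COLOR_RGB2HSV)
m=(hsv[...,0]>100)&(hsv[...,0]<130)&(hsv[...,1]>150)&(hsv[...,2]>60)&(C[...,2]>250)&(C[...,2]<330)
print('sleeve top',m.sum(),np.median(C[m],0))
y=(hsv[...,0]>15)&(hsv[...,0]<35)&(hsv[...,1]>120)&(C[...,2]>270)&(C[...,2]<330)&(abs(C[...,0])<30)
for sg in(1,-1):
    q=C[y&(C[...,1]*sg>0)]
    if len(q): print('keeper',sg,len(q),np.percentile(q,3,0),np.median(q,0),np.percentile(q,97,0))
```

```text
[-98.3024   0.4264 389.6023] [0.3387 0.5332 0.4717] 23.6333
sleeve top 598 [  0.5512   0.9194 284.218 ]
keeper 1 208 [-10.1429  25.8982 295.8887] [ -0.9926  30.9806 303.4733] [ 16.981   35.3795 305.5656]
keeper -1 180 [-10.3641 -37.7114 295.839 ] [ -1.8942 -31.5296 303.4395] [ 16.2347 -26.5064 305.9376]
```

View pics/w20.png

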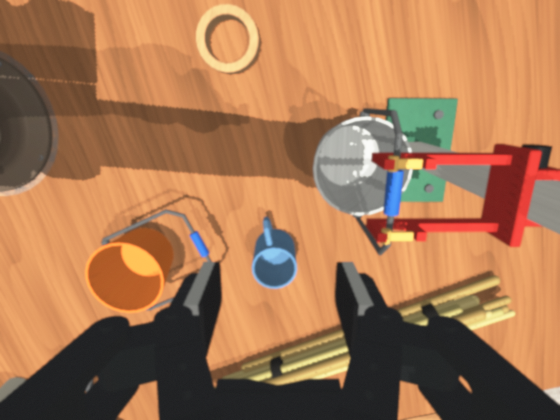

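View pics/s20.png

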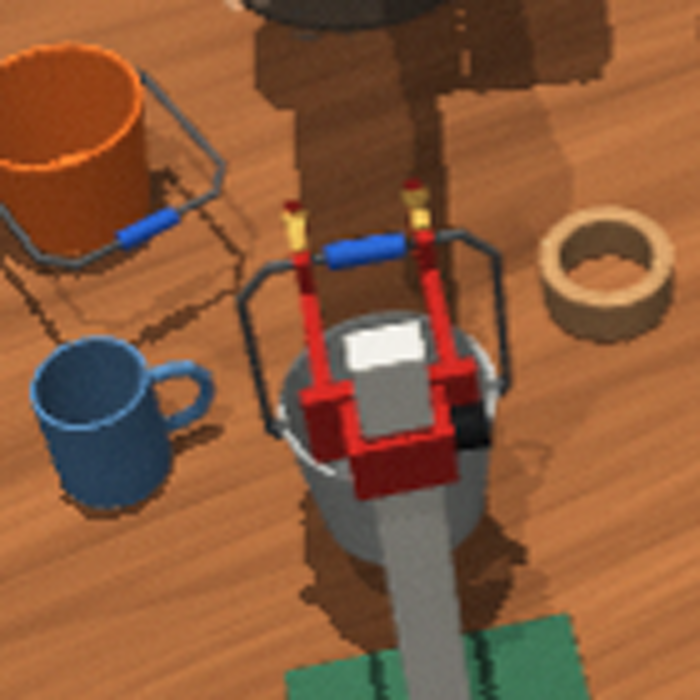

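Both keepers (407,164) and (397,237) are level at z≈0.303 over the wire. The sleeve centre is at z≈0.277, about 25 mm below the pivots, so it is in the seat. The pail hangs free, and the mug, tape and rack are untouched. I check the glue bottle, mug and tape for movement and hand in.

Run:
```python
from h import *
t=manip.get_image('top'); s=manip.get_image('scene')
for l in('glue','mug','tape'):
    r=[(P,manip.tip_of(P,l)) for P in(t,s)]
    print(l,[np.round(atz(P,q[0]['position'],0.)[:2],3) for P,q in r if q])
print(manip.close_job())
```

```text
glue [array([ 0.611, -0.196]), array([0.7  , 0.047])]
mug [array([ 0.41 , -0.332])]
tape [array([0.431, 0.024]), array([0.435, 0.019])]
the job is handed in; nothing more can be done
None
```

The steel pail now hangs on the red twin hook with both keepers closed over the wire. I handed the job in at about 24 s with the gripper clear.

**What I did:** I swung the handle upright by its blue sleeve; the pail stayed standing and moved at most about 2 mm. I then lifted it, carried it in from the front, and pressed the wire down in small steps. The wire met the keepers about 15 mm above the nominal height. Hook load peaked at about 16 N downward. Together with the sideways push that is about 17 N, under the 25 N limit.

**Last checks:**
- **Keepers:** both are level at z ≈ 0.303.
- **Wire:** it sits about 25 mm below the keeper pivots, which matches the seat.
- **Other objects:** the mug, tape roll and glue bottle appear where they were, within the accuracy of the measurements.

**What failed or disagreed:**
- **First grip:** it closed on nothing, just above the sleeve. Wrist and scene cameras showed the real fingertips about 43 mm short of the reported tool position. I corrected for that offset from then on.
- **Glue bottle:** the top camera's final detection landed on the rack at (0.61, −0.20), which I take as a false hit. The scene camera put it at (0.70, 0.05), against (0.69, 0.04) at the start.

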